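# Check a mixer's taper spindle with a plug gauge and drift it out

### The arm

A 6-joint arm with a two-finger parallel gripper is mounted at the origin on the work surface. World frame = base frame: x ahead of the robot, y to its left, z up, the work surface at z = 0. Lengths are in m, angles in rad, forces in N, time in s.
With the tool pointing down it reaches from about 0.325 to 0.85 m from the base axis. Payload 4.4 kg.
Tool frame: the origin (TCP) lies midway between the tips of the shut fingers; the grasp point (between the pads) lies 19 mm behind it; z points along the fingers, y is the direction in which the jaws open and shut (so a half turn about z gives the same grasp; the last joint's range is limited). The gripper opens to 94 mm and grips with 3 to 60 N. Pads are 16 mm wide; open, the fingers measure 119 mm over their backs; the gripper's body (75 mm by 177 mm) begins 78 mm behind the grasp point.
Start: joints at [1.087, 0.207, 1.542, -0, 1.393, -0.15], TCP at [0.188, 0.543, 0.205] pointing down, gripper open.
Joint ranges: [-2.73, 2.73], [-0.86, 2.22], [0.23, 2.46], [-1.11, 4.25], [0.08, 2.63], [-2.82, 2.82]. Speed limits (rad/s): [2.79, 2.79, 3.14, 3.14, 3.14, 3.14].

### API

Orientations are given as [roll, pitch, yaw] about the fixed x, y, z axes, in that order (R = Rz(yaw) Ry(pitch) Rx(roll)).
In Python, from rig import env gives the robot as it stands. The module is installed in compiled form; this text tells all that it offers.
- The arm moves only by the shell command python3 -m creep 'ROWS' [FORCE]. ROWS is JSON, a list of rows, each an object of numbers: "wx", "wy", "wz": the turn, a rotation vector about the tool's x, y, z each as a share of 45 degrees, from -1 to 1; "tx", "ty", "tz": the shift along the tool's x, y, z each as a share of 150 mm, from -1 to 1; "jaw": the gripper command: -1 is fully open, 1 is shut, values between are in proportion. In form: [{"wx": .., "wy": .., "wz": .., "tx": .., "ty": .., "tz": .., "jaw": ..}, ...]. A call has 1 to 20 rows; each row is the pose to reach, as a shift and turn from the pose commanded when the call began, along the tool's axes at that moment; what a row does not reach only later rows make up. A row lasts 1/8 s, in which the tool goes at most 62.5 mm and 10.7 degrees, less where a joint would pass 70% of its speed; a pose out of reach is approached as far as the arm can. A call with a number of a shift or a turn outside -1 to 1 is refused whole. A call with a gripper value outside its range is refused whole. The fingers move at their own pace and stop on an object; FORCE is the grip in N (left out, the last holds). Time passes only in rows, so rows that repeat a pose let the fingers close. It gives the time, the measured TCP pose, the force and the opening at its end, in the units of the state.
- env.get_obs(): the state, without advancing time (a new reading comes with each control period).
- env.camera(name): name is "scene" or "top"; returns a dict with "color" (420x560x3 uint8, red, green, blue), "z_map" (420x560 float32, m along the optical axis (not along the pixel's ray), 0 where there is no reading), "camera_matrix" (3x3 intrinsics, pixels), "view" (4x4, takes a point from world to camera coordinates). Camera axes: x right, y down, z forward; pixel columns grow to the right and rows downward; lengths in m; the calibration is good to about 2 mm. A picture is of the moment at which its call begins.
- env.hand_in(): hands the job in, once; it reports no verdict.
The state is a dict: "t": time; "joint_pos": joint angles; "qvel": joint speeds; "joint_efforts": joint torques, N m; "eef_pos": TCP position; "ee_rot": TCP orientation; "force": force on the tool from outside, world axes, zero at the start; "moment": the same for the moment, N m; "opening": finger opening in m.
Only numpy, scipy, OpenCV 4.12 (cv2) and the standard library are available. Lean on these libraries where they do the work, as an engineer would, in place of code of your own. Each camera call takes 0.05 s, during which the arm holds its last target.

### The job

Check the taper socket in the bench mixer's spindle with the red-ringed plug gauge: take the gauge from its stand and push it home with a twist, pressing lightly enough that the spring-loaded spindle never sinks to its touch-start switch, until its collar sits on the spindle nose and it grips by itself when you let go. Then drive the yellow-headed drift key through the spindle's slot, under the gauge, until the gauge breaks loose and stands lifted on the key with no hand on it. Put the gauge back in its hole in the stand, leave the key where it is in the slot, and do not disturb the other things on the bench.

Things in the scene. Friction and masses are not known exactly. Their poses are not given: they have to be found in the camera images.
- spindle (a joint): How far the spring-loaded spindle is pressed down into the mixer, m: 0 at rest; above 6 N it gives about 1 mm for every 3 N, and at 0.0075 (about 28 N on it, the gauge's own weight of 4 N included) its touch-start switch trips, which must not happen. Nose, slot and gauge sink with it.
- mixer: Bench mixer, fixed to the bench: white housing 160 x 130 mm, top at z = 63 mm. From its top rises an upright steel spindle, 44 mm across, to a nose 161 mm above the bench. Origin on the bench under the spindle axis; z up; control panel on its -x side. A slot goes right through the spindle from its -y to its +y side. It can be approached from either side.
- nose (a point): Centre of the flat annular nose face on top of the spindle, axes as the mixer. The tapered socket opens here: 24 mm wide at the face, 1 mm narrower in radius every 12 mm down, lined with 8 springy bronze segments. The gauge first touches with its collar about 6 mm above the face.
- slot (a point): Middle of the slot's flat floor, on the spindle axis, 76 mm below the nose; axes as the mixer. The slot runs along y, is 13 mm wide (x), 32 mm high, 44 mm long and open at both ends. The mixer housing's top lies 22 mm below its floor and reaches 65 mm to either side along y.
- gauge: Taper plug gauge, steel, 0.4 kg, red ring. Origin: centre of the collar's underside, z along its axis towards the handle. Below: greased round taper, 25 mm wide at the collar, 17.7 mm at 44 mm down, then a plain round end 9 mm wide down to the tip, 60 mm down. Above: collar 42 mm wide, 6 mm thick, then a plain round handle 28 mm wide and 50 mm long. Seated with its collar on the nose, its tip is 16 mm above the slot's floor.
- gauge_grip (a point): Point on the gauge's axis where to grip the handle, 36 mm above the collar's underside. Behaviour: pushed straight down the taper jams with a gap under the collar (some 40 N would be needed). Turned steadily while pressed, it sinks to the nose with 10 to 20 N. Then it holds itself; pulling it out straight takes about 30 N.
- stand_hole (a point): Centre of the gauge's own hole (30 mm wide, right through) in the top of the fixed wooden stand, 70 mm above the bench, axes as the stand. The stand is 66 mm (x) by 160 mm (y); the gauge hangs in the hole by its collar. The other gauge's hole is 90 mm away along the stand's -y.
- small_gauge: A smaller gauge with a green ring (handle 20 mm wide, 50 mm long) in the stand's other hole; leave it alone. Origin: centre of its collar's underside.
- drift: Drift key, 0.18 kg, standing on its narrow flat underside. Yellow head 32 mm long (x), 16 mm wide (y), 39 mm high; origin: centre of the head's underside. The steel blade, 8 mm thick, runs along +x: its sloping top falls from 37.5 mm high at x = 16 mm to 10 mm at x = 145 mm (0.2126 mm per mm), then a level lead 10 mm high to the tip at x = 170 mm. Greased.
- drift_grip (a point): Middle of the yellow head, 20 mm above its underside: the place to grip the key across its 16 mm width. With the key flat on the slot's floor and the gauge seated, the slope meets the gauge's tip when the head's centre is about 117 mm from the spindle axis. Each further 10 mm lifts the gauge 2 mm; driving takes 10 to 25 N along the slot and eases as the gauge comes loose (6 mm lift, head under 88 mm away).
- drift_tip (a point): Foremost point of the key's underside, at the end of the lead.
- media_bottle: Clear bottle with an orange cap, 70 mm wide, 145 mm high; not to be disturbed. Origin: centre of its underside.
- stock_bottle: Amber bottle with a black cap, 56 mm wide, 115 mm high; not to be disturbed. Origin: centre of its underside.
- yellow_bottle: Yellow bottle with a white cap, 48 mm wide, 95 mm high; not to be disturbed. Origin: centre of its underside.
- tube_rack: Blue rack of small tubes, 100 x 210 x 63 mm; not to be disturbed. Origin: centre of its underside.
- tip_box: Grey box of pipette tips, 90 x 125 x 63 mm; not to be disturbed. Origin: centre of its underside.
- marker: White marker pen with a blue cap lying on the bench, 135 mm long; not to be disturbed. Origin: its middle, on the bench.
Not all that is in view belongs to the job. Of the things shaped like the part that bears stand_hole, the wooden one is meant. What is shaped like the gauge but pink is not meant.

How it is judged:
By the outcome, as a careful person would: the job done as asked, in the order asked, and still so for the second after the job is handed in, with the robot touching nothing.
It also fails if it takes over 72 s, if anything falls off the work surface, if the arm or the gripper's body presses on something with over 40 N, if the wrist force passes 120 N, or if a joint passes its speed limit or range.

## Working session

There is one attempt and no reset: what is moved stays moved. The work goes in short steps, Python scripts to look and compute and a shell command to move; the robot and the scene stay as the last step left them, time stands still between calls to the robot, and variables do not carry over. Pictures are saved under pics/ and viewed, and the job is handed in when it is done.

```bash
mkdir -p pics; cat > h.py <<'E'
import numpy as np, cv2
from rig import env
def cam(n):
    c=env.camera(n); return c
def save(c,name): cv2.imwrite('pics/'+name,c['color'][:,:,::-1])
def pt(c,u,v,z=None):
    K=c['camera_matrix'];V=c['view'];R=V[:3,:3];t=V[:3,3]
    d=R.T@np.linalg.solve(K,[u,v,1.]);o=-R.T@t
    if z is None:
        return o+d*c['z_map'][int(v),int(u)]
    return o+d*(z-o[2])/d[2]
def proj(c,p):
    q=c['view'][:3,:3]@np.array(p)+c['view'][:3,3];q=c['camera_matrix']@q;return q[:2]/q[2]
E
python3 - <<'E'
from h import *
for n in('scene','top'):
    c=cam(n);save(c,n+'1.png');print(n,c['camera_matrix'].tolist(),np.round(c['view'],3).tolist())
print(env.get_obs())
E
```

```text
scene [[406.3205947807881, 0.0, 283.0506100079735], [0.0, 406.3205947807881, 206.34436471133805], [0.0, 0.0, 1.0]] [[0.62, 0.784, -0.012, -0.346], [0.403, -0.331, -0.853, -0.082], [-0.673, 0.525, -0.521, 1.544], [0.0, 0.0, 0.0, 1.0]]
top [[408.08165944478213, 0.0, 287.43417506996127], [0.0, 408.08165944478213, 211.40860297225507], [0.0, 0.0, 1.0]] [[-0.005, -1.0, -0.006, 0.032], [-0.983, 0.006, -0.184, 0.556], [0.184, 0.005, -0.983, 1.037], [0.0, 0.0, 0.0, 1.0]]
{'t': 0.1, 'joint_pos': array([ 1.08649820e+00,  2.07336363e-01,  1.54278977e+00, -2.79821462e-05,
        1.39354604e+00, -1.50485875e-01]), 'qvel': array([-0.00039424, -0.00228926, -0.00443003, -0.00115224, -0.0011306 ,
        0.00139194]), 'joint_efforts': array([-3.86897900e-04, -3.71863282e+01, -2.82291591e+01,  7.00500794e-02,
        3.11695773e-02, -6.11391897e-05]), 'eef_pos': array([0.18806127, 0.54259463, 0.20441618]), 'ee_rot': array([-3.13953252e+00, -2.84534531e-04,  2.80778507e+00]), 'force': array([-0.08952313,  0.63174871, -0.65604755]), 'moment': array([-0.00860696, -0.01097556,  0.01767747]), 'opening': 0.09386485308956055}
```

View pics/scene1.png

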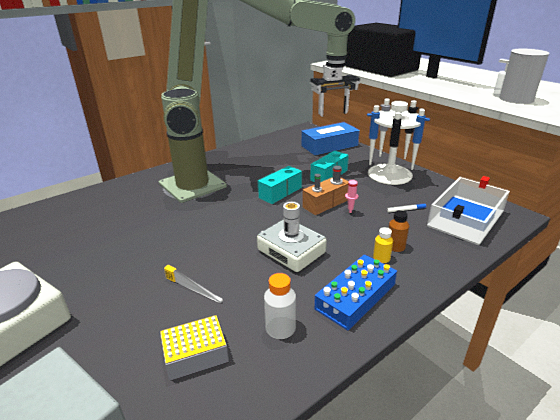

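View pics/top1.png

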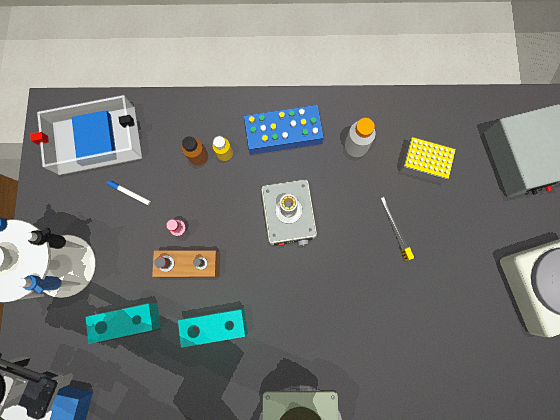

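The top view shows the wooden stand at (185,264), the mixer at (289,207) and the drift from (383,198) to (408,254). Candidates for the gauge are the stand's left handle (165,263), its right handle (200,263) and a pink lookalike (176,227). Candidates for the stand are the wooden one and two teal ones, at (122,322) and (212,327). Next I'll crop in on the stand to check the ring colours.

```bash
python3 - <<'E'
from h import *
s=cam('scene');t=cam('top')
a=s['color'][150:220,290:370];b=t['color'][235:290,140:230];d=t['color'][175:250,255:325];e=t['color'][190:265,375:420];m=s['color'][195:270,250:330]
f=lambda x:cv2.resize(x,(390,290),interpolation=cv2.INTER_CUBIC)
cv2.imwrite('pics/crop1.png',np.vstack([np.hstack([f(a),f(b)]),np.hstack([f(m),f(d)])])[:,:,::-1])
E
```

```text
(no output)
```

View pics/crop1.png

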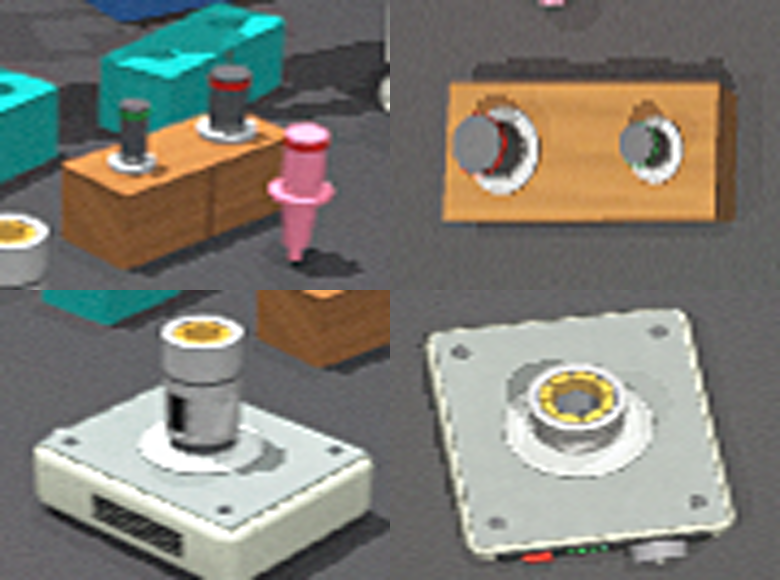

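The red ring is on the left handle, at (165,263) in the top view, and the green-ringed small gauge is on the right. Now I'll measure from the depth clouds and contours.

```bash
cat >> h.py <<'E'
def cloud(c):
    z=c['z_map'].astype(float);v,u=np.mgrid[:z.shape[0],:z.shape[1]]
    K=c['camera_matrix'];V=c['view']
    p=np.stack([(u-K[0,2])/K[0,0]*z,(v-K[1,2])/K[1,1]*z,z],-1)
    w=(p-V[:3,3])@V[:3,:3]; w[z==0]=np.nan
    return w
def circ(P):
    A=np.c_[2*P,np.ones(len(P))];s=np.linalg.lstsq(A,(P**2).sum(1),rcond=None)[0]
    return s[:2],np.sqrt(s[2]+s[0]**2+s[1]**2)
E
python3 - <<'E'
from h import *
for n in('top','scene'):
    c=cam(n);w=cloud(c);print(n)
    u0,v0=proj(c,pt(c,289,207,.1)) if n=='top' else (0,0)
    Z=w[...,2];X=w[...,0];Y=w[...,1]
    if n=='top':
        print('g',pt(c,165,263),pt(c,200,263),pt(c,289,207),pt(c,408,254),pt(c,383,198),pt(c,176,227))
    for nm,cx,cy,r,z0,z1 in[('nose',.54,0.03,.1,.152,.17),('mixtop',.54,.03,.15,.058,.068),('stand',.41,.29,.13,.066,.073),('gtop',.41,.34,.05,.115,.135),('sgtop',.41,.25,.04,.115,.135),('head',.43,-.26,.05,.032,.046)]:
        m=(Z>z0)&(Z<z1)&(np.hypot(X-cx,Y-cy)<r)
        P=np.c_[X[m],Y[m]].astype(np.float32)
        if len(P)<5: print(nm,len(P));continue
        print(nm,len(P),'mean',P.mean(0).round(4),'mid',((P.max(0)+P.min(0))/2).round(4),'z',np.median(Z[m]).round(4),cv2.minAreaRect(P), cv2.minEnclosingCircle(P))
E
```

```text
top
g [0.4163747  0.32741952 0.12499401] [0.41593596 0.24216134 0.12486832] [0.55256453 0.02490568 0.12947029] [ 0.44213897 -0.28958697  0.03651807] [ 0.60028104 -0.23693502  0.0099955 ] [0.50660065 0.30813692 0.11259376]
nose 186 mean [0.558  0.0268] mid [0.5581 0.026 ] z 0.1593 ((0.5581145286560059, 0.026044432073831558), (0.04290885850787163, 0.041163597255945206), 0.2941603362560272) ((0.5580279231071472, 0.026828816160559654), 0.02214030921459198)
mixtop 2073 mean [0.5545 0.0268] mid [0.5576 0.0259] z 0.0621 ((0.5581349730491638, 0.026639726012945175), (0.15471263229846954, 0.12406057119369507), 8.196502685546875) ((0.5581222176551819, 0.026472795754671097), 0.09464621543884277)
stand 1167 mean [0.419  0.2905] mid [0.406 0.296] z 0.0694 ((0.3995436728000641, 0.2931305170059204), (0.20368577539920807, 0.17622360587120056), 49.367610931396484) ((0.4068211019039154, 0.2920389175415039), 0.12701822817325592)
gtop 116 mean [0.4189 0.3398] mid [0.4189 0.3407] z 0.1248 ((0.4188849925994873, 0.34069180488586426), (0.02452191151678562, 0.027586201205849648), 0.41796875) ((0.4189080893993
[... 1218 characters left out ...]
0654)
gtop 48 mean [0.4278 0.3379] mid [0.4245 0.3405] z 0.125 ((0.42637088894844055, 0.3382670283317566), (0.02654481865465641, 0.02697068825364113), 48.430564880371094) ((0.4253138303756714, 0.3393118381500244), 0.01568896695971489)
sgtop 31 mean [0.427  0.2484] mid [0.4258 0.2488] z 0.1238 ((0.425447940826416, 0.24986384809017181), (0.01731996051967144, 0.01865190640091896), 69.11497497558594) ((0.426177054643631, 0.24875086545944214), 0.01080707460641861)
head 76 mean [ 0.4538 -0.2912] mid [ 0.4533 -0.2902] z 0.0378 ((0.4552280008792877, -0.29120782017707825), (0.0461227223277092, 0.016805974766612053), 14.534844398498535) ((0.4542502164840698, -0.2870374023914337), 0.023428035899996758)
```

```bash
cat >> h.py <<'E'
from scipy.spatial.transform import Rotation as Ro
def go(p,yaw=None):
    o=env.get_obs();R=Ro.from_euler('xyz',o['ee_rot'])
    d=R.inv().apply(np.array(p)-o['eef_pos'])/.15
    y=o['ee_rot'][2] if yaw is None else yaw
    w=(R.inv()*Ro.from_euler('xyz',[np.pi,0,y])).as_rotvec()/(np.pi/4)
    print('t',o['t'],'pos',o['eef_pos'].round(4),'rpy',o['ee_rot'].round(3),'q6',o['joint_pos'][5].round(3),'F',o['force'].round(1),'M',o['moment'].round(2),'op',round(o['opening'],4))
    print('shift',d.round(3),'turn',w.round(3))
E
python3 -c "
from h import *
go([.4225,.34,.204])"
```

```text
t 0.3 pos [0.1883 0.543  0.2051] rpy [-3.141 -0.     2.808] q6 -0.15 F [ 0.2 -0.6  0.5] M [0.01 0.02 0.01] op 0.0938
shift [-1.919 -0.767  0.007] turn [-0.001 -0.     0.   ]
```

```bash
python3 -m creep '[{"tx":-0.3,"ty":-0.12,"jaw":-0.3},{"tx":-0.65,"ty":-0.26,"jaw":-0.3},{"tx":-1,"ty":-0.4,"jaw":-0.3}]' 40
python3 -m creep '[{"tx":-0.35,"ty":-0.14,"jaw":-0.3},{"tx":-0.7,"ty":-0.28,"jaw":-0.3},{"tx":-0.92,"ty":-0.367,"jaw":-0.3},{"tx":-0.92,"ty":-0.367,"jaw":-0.3},{"tx":-0.92,"ty":-0.367,"jaw":-0.3}]'
python3 - <<'E'
from h import *
go([.4225,.34,.204])
s=cam('scene');t=cam('top');o=env.get_obs()
print(proj(s,o['eef_pos']),proj(t,o['eef_pos']))
f=lambda c,u,v:cv2.resize(c['color'][v-50:v+50,u-65:u+65],(390,300),interpolation=cv2.INTER_CUBIC)
cv2.imwrite('pics/c2.png',np.hstack([f(s,337,165),f(t,165,255)])[:,:,::-1])
E
```

```text
t 0.3 pos [0.1883 0.543  0.2051] rpy [-3.141 -0.     2.808] q6 -0.15 F [ 0.2 -0.6  0.5] M [0.01 0.02 0.01] op 0.0938
shift [-1.919 -0.767  0.007] turn [-0.001 -0.     0.   ]
[332.56015665 114.2890922 ] [ 47.66636785 368.49373773]$[0]: bad value
$[0]: bad value
```

View pics/c2.png

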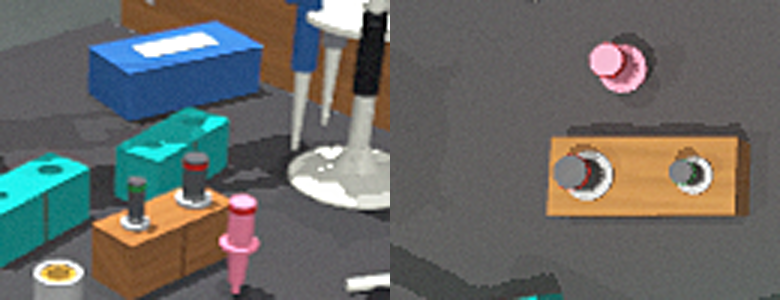

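The crop shows the stand unobstructed. The move was refused because every row needs all its keys, so I'll write them out in full.

```bash
python3 -m creep '[{"wx":0,"wy":0,"wz":0,"tx":-0.3,"ty":-0.12,"tz":0,"jaw":-0.3},{"wx":0,"wy":0,"wz":0,"tx":-0.65,"ty":-0.26,"tz":0,"jaw":-0.3},{"wx":0,"wy":0,"wz":0,"tx":-1,"ty":-0.4,"tz":0,"jaw":-0.3}]' 40
python3 -m creep '[{"wx":0,"wy":0,"wz":0,"tx":-0.35,"ty":-0.14,"tz":0,"jaw":-0.3},{"wx":0,"wy":0,"wz":0,"tx":-0.7,"ty":-0.28,"tz":0,"jaw":-0.3},{"wx":0,"wy":0,"wz":0,"tx":-0.92,"ty":-0.367,"tz":0,"jaw":-0.3},{"wx":0,"wy":0,"wz":0,"tx":-0.92,"ty":-0.367,"tz":0,"jaw":-0.3},{"wx":0,"wy":0,"wz":0,"tx":-0.92,"ty":-0.367,"tz":0,"jaw":-0.3}]'
python3 - <<'E'
from h import *
go([.4225,.34,.204])
s=cam('scene');t=cam('top');o=env.get_obs()
print(proj(s,o['eef_pos']),proj(t,o['eef_pos']))
f=lambda c,u,v:cv2.resize(c['color'][v-50:v+50,u-65:u+65],(390,300),interpolation=cv2.INTER_CUBIC)
cv2.imwrite('pics/c3.png',np.hstack([f(s,337,165),f(t,165,255)])[:,:,::-1])
E
```

```text
t: 0.78
eef_pos: [0.3114, 0.4365, 0.2056]
ee_rot: [3.141, 0.0, 2.809]
force: [-0.0, 0.0, -0.1]
opening: 0.0674
t: 1.4
eef_pos: [0.4222, 0.3406, 0.2054]
ee_rot: [3.141, -0.001, 2.808]
force: [-0.4, 0.5, 0.0]
opening: 0.0612
t 1.4 pos [0.4222 0.3406 0.2054] rpy [ 3.141e+00 -1.000e-03  2.808e+00] q6 -0.718 F [-0.4  0.5  0. ] M [-0.02 -0.01 -0.  ] op 0.0612
shift [-0.003 -0.003  0.009] turn [ 0.    -0.001 -0.   ]
[338.16784561 145.15458516] [148.22582075 258.45185664]
```

View pics/c3.png

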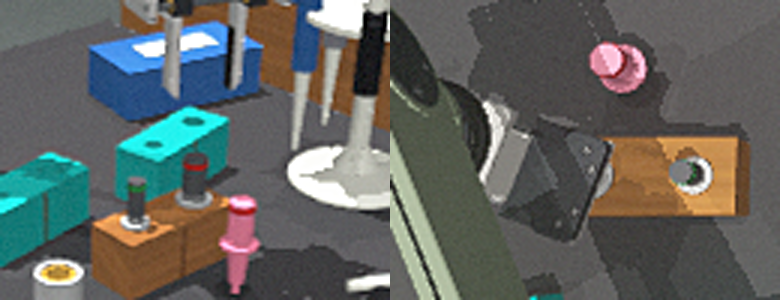

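```bash
python3 - <<'E'
from h import *
s=cam('scene');o=env.get_obs();w=cloud(s)
e=o['eef_pos'];m=np.nan_to_num(np.linalg.norm((w-e)*[1,1,.0],axis=-1),nan=9)<.075
m&=(w[...,2]>.19)&(w[...,2]<.26)
for v in range(128,153):
    us=np.where(m[v])[0]
    print(v,us.tolist(), np.round(us.mean(),1) if len(us) else '')
P=w[m];print(P.min(0),P.max(0))
for z in (.205,.215,.225): print(proj(s,[e[0],e[1],z]))
E
```

```text
128 [348] 348.0
129 [348, 349, 350, 351, 353] 350.2
130 [348, 349, 350, 351, 352, 353] 350.5
131 [327, 348, 349, 350, 351, 352, 353] 347.1
132 [327, 328, 329, 330, 331, 332, 348, 349, 350, 351, 352, 353] 340.0
133 [327, 328, 329, 330, 331, 332, 348, 349, 350, 351, 352] 338.8
134 [327, 328, 329, 331, 332, 347, 348, 349, 350, 351, 352] 340.4
135 [327, 328, 329, 330, 331, 332, 347, 348, 349, 350, 351, 352] 339.5
136 [327, 328, 329, 330, 331, 332, 347, 348, 349, 350, 351, 352] 339.5
137 [327, 328, 329, 330, 331, 332, 347, 348, 349, 350, 351, 352] 339.5
138 [327, 328, 329, 330, 331, 332, 347, 348, 349, 350, 351, 352] 339.5
139 [327, 328, 329, 330, 331, 332, 347, 348, 349, 350, 351, 352] 339.5
140 [327, 328, 329, 330, 331, 347, 348, 349, 350, 351, 352] 340.2
141 [327, 328, 329, 330, 331, 347, 348, 349, 350, 351, 352] 340.2
142 [327, 328, 329, 330, 331, 347, 348, 349, 350, 351, 352] 340.2
143 [327, 328, 329, 330, 331, 347, 348, 349, 350, 351] 339.0
144 [327, 328, 329, 330, 331, 348, 349, 350] 336.5
145 [328, 329, 330, 331] 329.5
146 [330, 331] 330.5
147 [331] 331.0
148 [] 
149 [] 
150 [] 
151 [] 
152 [] 
[0.4034484  0.29574235 0.20656167] [0.44963303 0.38107289 0.25988633]
[338.15936525 145.26705324]
[338.33993062 142.41497834]
[338.52192017 139.54040829]
```

The fingertip silhouette in the scene view sits about 1 px off its projection. Corrected for that, both views agree on the gauge at about (0.420, 0.340). I'll descend and grip, then regrip at 90° to centre it on both axes.

```bash
python3 -m creep '[{"wx":0,"wy":0,"wz":0,"tx":0.012,"ty":-0.008,"tz":0.3,"jaw":-0.3},{"wx":0,"wy":0,"wz":0,"tx":0.012,"ty":-0.008,"tz":0.6,"jaw":-0.3},{"wx":0,"wy":0,"wz":0,"tx":0.012,"ty":-0.008,"tz":0.785,"jaw":-0.3},{"wx":0,"wy":0,"wz":0,"tx":0.012,"ty":-0.008,"tz":0.785,"jaw":-0.3}]' 20
python3 - <<'E'
from h import *
go([.4205,.34,.087])
s=cam('scene')
f=lambda c,u,v:cv2.resize(c['color'][v-50:v+50,u-65:u+65],(780,600),interpolation=cv2.INTER_CUBIC)
cv2.imwrite('pics/c4.png',f(s,337,165)[:,:,::-1])
E
```

```text
t: 2.05
eef_pos: [0.4177, 0.3392, 0.0852]
ee_rot: [-3.137, -0.004, 2.81]
force: [0.3, -0.1, 0.6]
opening: 0.0613
t 2.05 pos [0.4177 0.3392 0.0852] rpy [-3.137 -0.004  2.81 ] q6 -0.718 F [ 0.3 -0.1  0.6] M [-0.02 -0.02  0.03] op 0.0613
shift [-0.016  0.011 -0.012] turn [-0.006 -0.005  0.   ]
```

View pics/c4.png

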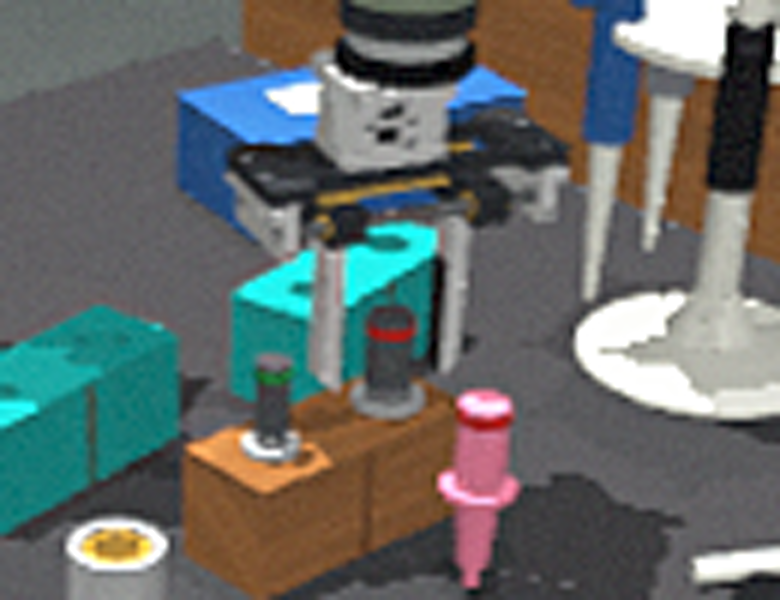

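The fingers straddle the red-ringed handle at crop (390,350), and the tip midpoint is at about 390. Closing now.

```bash
python3 -m creep '[{"wx":0,"wy":0,"wz":0,"tx":0,"ty":0,"tz":0,"jaw":1},{"wx":0,"wy":0,"wz":0,"tx":0,"ty":0,"tz":0,"jaw":1},{"wx":0,"wy":0,"wz":0,"tx":0,"ty":0,"tz":0,"jaw":1},{"wx":0,"wy":0,"wz":0,"tx":0,"ty":0,"tz":0,"jaw":1},{"wx":0,"wy":0,"wz":0,"tx":0,"ty":0,"tz":0,"jaw":1}]' 15
python3 -c "
from h import *
go([.4205,.34,.087])"
```

```text
t: 2.72
eef_pos: [0.4214, 0.3402, 0.0885]
ee_rot: [3.14, 0.001, 2.808]
force: [0.4, 1.1, 2.8]
opening: 0.0274
t 2.725 pos [0.4214 0.3402 0.0885] rpy [3.140e+00 1.000e-03 2.808e+00] q6 -0.718 F [0.4 1.1 2.8] M [0.17 0.02 0.  ] op 0.0274
shift [ 0.005 -0.003  0.01 ] turn [0.002 0.001 0.   ]
```

```bash
python3 -m creep '[{"wx":0,"wy":0,"wz":0,"tx":0,"ty":0,"tz":0,"jaw":-0.1},{"wx":0,"wy":0,"wz":0,"tx":0,"ty":0,"tz":0,"jaw":-0.1},{"wx":0,"wy":0,"wz":0.25,"tx":0,"ty":0,"tz":0,"jaw":-0.1},{"wx":0,"wy":0,"wz":0.5,"tx":0,"ty":0,"tz":0,"jaw":-0.1},{"wx":0,"wy":0,"wz":0.75,"tx":0,"ty":0,"tz":0,"jaw":-0.1},{"wx":0,"wy":0,"wz":1,"tx":0,"ty":0,"tz":0,"jaw":-0.1}]' 15
python3 -m creep '[{"wx":0,"wy":0,"wz":0.25,"tx":0,"ty":0,"tz":0,"jaw":-0.1},{"wx":0,"wy":0,"wz":0.5,"tx":0,"ty":0,"tz":0,"jaw":-0.1},{"wx":0,"wy":0,"wz":0.75,"tx":0,"ty":0,"tz":0,"jaw":-0.1},{"wx":0,"wy":0,"wz":1,"tx":0,"ty":0,"tz":0,"jaw":-0.1},{"wx":0,"wy":0,"wz":1,"tx":0,"ty":0,"tz":0,"jaw":-0.1},{"wx":0,"wy":0,"wz":1,"tx":0,"ty":0,"tz":0,"jaw":1},{"wx":0,"wy":0,"wz":1,"tx":0,"ty":0,"tz":0,"jaw":1},{"wx":0,"wy":0,"wz":1,"tx":0,"ty":0,"tz":0,"jaw":1},{"wx":0,"wy":0,"wz":1,"tx":0,"ty":0,"tz":0,"jaw":1}]' 15
python3 -m creep '[{"wx":0,"wy":0,"wz":0,"tx":0,"ty":0,"tz":0,"jaw":1},{"wx":0,"wy":0,"wz":0,"tx":0,"ty":0,"tz":0,"jaw":1}]' 50
python3 -c "
from h import *
go([.4205,.34,.087])"
```

```text
t: 3.48
eef_pos: [0.4203, 0.3393, 0.0872]
ee_rot: [-3.14, 0.0, 2.052]
force: [-0.4, 0.3, 0.5]
opening: 0.0517
t: 4.6
eef_pos: [0.4205, 0.3397, 0.0877]
ee_rot: [-3.141, 0.0, 1.273]
force: [-0.1, -0.1, -0.2]
opening: 0.0278
t: 4.85
eef_pos: [0.4206, 0.3397, 0.0877]
ee_rot: [-3.141, 0.0, 1.273]
force: [-0.8, 0.6, 0.3]
opening: 0.0273
t 4.85 pos [0.4206 0.3397 0.0877] rpy [-3.141  0.     1.273] q6 0.817 F [-0.8  0.6  0.3] M [-0.02  0.19  0.  ] op 0.0273
shift [ 0.002 -0.001  0.004] turn [-0.  0. -0.]
```

```bash
python3 -m creep '[{"wx":0,"wy":0,"wz":0,"tx":0,"ty":0,"tz":-0.2,"jaw":1},{"wx":0,"wy":0,"wz":0,"tx":0,"ty":0,"tz":-0.6,"jaw":1},{"wx":0,"wy":0,"wz":0,"tx":0,"ty":0,"tz":-1,"jaw":1}]'
python3 -m creep '[{"wx":0,"wy":0,"wz":0,"tx":0,"ty":0,"tz":-0.28,"jaw":1},{"wx":0,"wy":0,"wz":0,"tx":0,"ty":0,"tz":-0.28,"jaw":1}]'
python3 -c "
from h import *
go([.560,.0265,.28])"
```

```text
t: 5.22
eef_pos: [0.4197, 0.3389, 0.2374]
ee_rot: [-3.139, 0.003, 1.272]
force: [1.5, -0.4, -3.6]
opening: 0.0274
t: 5.48
eef_pos: [0.4228, 0.3407, 0.2832]
ee_rot: [3.136, -0.006, 1.272]
force: [-0.1, 0.6, -4.3]
opening: 0.0274
t 5.475 pos [0.4228 0.3407 0.2832] rpy [ 3.136 -0.006  1.272] q6 0.817 F [-0.1  0.6 -4.3] M [-0.07  0.04  0.03] op 0.0274
shift [-1.733  1.49   0.019] turn [ 0.007 -0.007 -0.   ]
```

```bash
python3 -m creep '[{"wx":0,"wy":0,"wz":0,"tx":-0.22,"ty":0.19,"tz":0,"jaw":1},{"wx":0,"wy":0,"wz":0,"tx":-0.54,"ty":0.465,"tz":0,"jaw":1},{"wx":0,"wy":0,"wz":0,"tx":-0.86,"ty":0.74,"tz":0,"jaw":1}]'
python3 -m creep '[{"wx":0,"wy":0,"wz":0,"tx":-0.32,"ty":0.275,"tz":0,"jaw":1},{"wx":0,"wy":0,"wz":0,"tx":-0.64,"ty":0.55,"tz":0,"jaw":1},{"wx":0,"wy":0,"wz":0,"tx":-0.87,"ty":0.75,"tz":0,"jaw":1},{"wx":0,"wy":0,"wz":0,"tx":-0.87,"ty":0.75,"tz":0,"jaw":1},{"wx":0,"wy":0,"wz":0,"tx":-0.87,"ty":0.75,"tz":0,"jaw":1}]'
python3 - <<'E'
from h import *
go([.560,.0265,.28])
s=cam('scene');t=cam('top')
f=lambda c,u,v:cv2.resize(c['color'][v-60:v+60,u-40:u+40],(390,585),interpolation=cv2.INTER_CUBIC)
cv2.imwrite('pics/c5.png',np.hstack([f(s,290,190),f(t,289,200)])[:,:,::-1])
E
```

```text
t: 5.85
eef_pos: [0.4867, 0.1834, 0.2753]
ee_rot: [-3.136, 0.003, 1.274]
force: [0.9, 0.8, -4.1]
opening: 0.0271
t: 6.48
eef_pos: [0.5557, 0.0277, 0.2763]
ee_rot: [-3.135, 0.001, 1.272]
force: [0.4, -0.2, -4.4]
opening: 0.0274
t 6.475 pos [0.5557 0.0277 0.2763] rpy [-3.135e+00  1.000e-03  1.272e+00] q6 0.193 F [ 0.4 -0.2 -4.4] M [-0.06  0.07  0.04] op 0.0274
shift [ 0.001  0.03  -0.025] turn [-0.008  0.001 -0.   ]
```

View pics/c5.png

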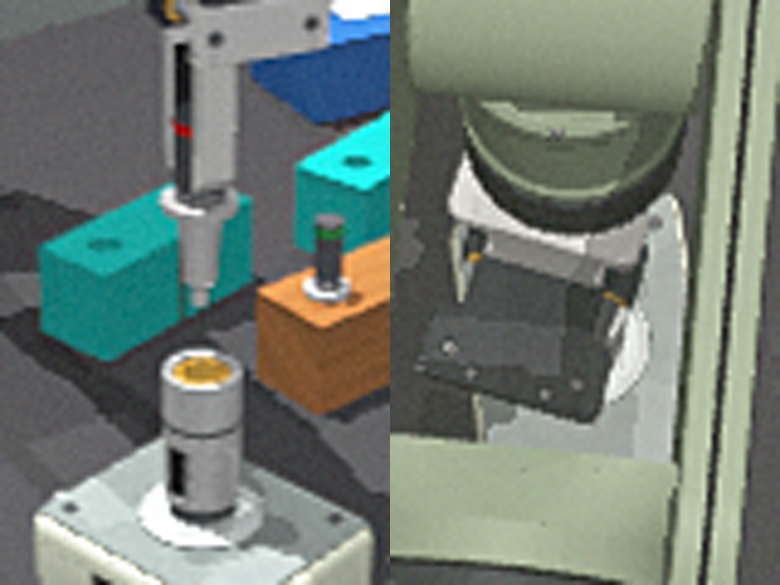

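```bash
python3 - <<'E'
from h import *
s=cam('scene');o=env.get_obs();e=o['eef_pos'];print(e,o['ee_rot'])
w=cloud(s)
# collar: points z within [collar]
cz=e[2]-.0177
m=(np.hypot(w[...,0]-e[0],w[...,1]-e[1])<.05)
for nm,z0,z1 in(('collar',cz-.002,cz+.008),('nose',.156,.164),('taper',cz-.045,cz-.01),('tip',cz-.065,cz-.047)):
    k=m&(w[...,2]>z0)&(w[...,2]<z1);vv,uu=np.where(k)
    print(nm,k.sum(),'u',uu.min(),uu.max(),(uu.min()+uu.max())/2,'v',vv.min(),vv.max(),w[k].mean(0).round(4))
print('tip px vs proj', proj(s,[e[0],e[1],cz-.06]),proj(s,[e[0],e[1],cz+.003]))
print(pt(s,291.2,191.5,cz-.06),pt(s,291.2,205.5,.161), 'nosecentre proj',proj(s,[.558,.0265,.161]))
c=s['color'][196:225,275:308];c2=s['color'][165:195,275:308]
f=lambda x:cv2.resize(x,None,fx=12,fy=12,interpolation=cv2.INTER_NEAREST)
cv2.imwrite('pics/c6.png',np.hstack([f(c[:29]),f(c2[:29])])[:,:,::-1])
E
```

```text
[0.55646401 0.02871244 0.27848139] [-3.13941743e+00  1.06333064e-04  1.27423082e+00]
collar 74 u 284 299 291.5 v 168 175 [0.5679 0.0238 0.2655]
nose 104 u 284 299 291.5 v 202 211 [0.5644 0.0262 0.1599]
taper 85 u 287 295 291.0 v 176 188 [0.5647 0.0255 0.2347]
tip 15 u 290 293 291.5 v 188 192 [0.5606 0.0297 0.207 ]
tip px vs proj [290.31392645 191.69899594] [290.25501075 170.383273  ]
[0.55712844 0.03121224 0.20078139] [0.56194621 0.02720069 0.161     ] nosecentre proj [290.07450919 204.99981191]
```

View pics/c6.png

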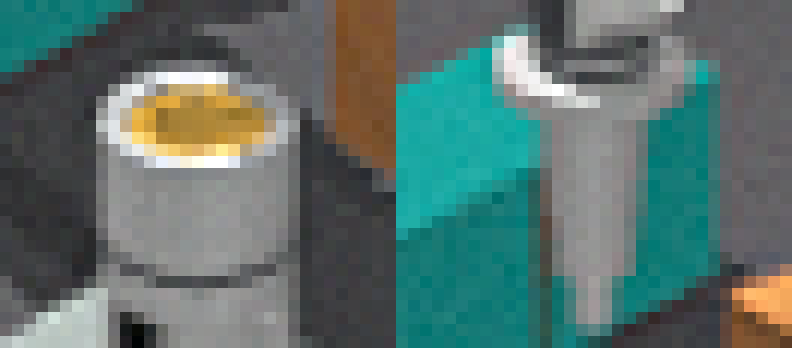

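```bash
python3 -c "
from h import *
go([.5585,.0268,.200])"
```

```text
t 6.625 pos [0.5565 0.0287 0.2785] rpy [-3.139  0.     1.274] q6 0.193 F [ 0.   0.8 -4.3] M [-0.05  0.09  0.04] op 0.0274
shift [-0.008  0.018  0.523] turn [-0.003  0.    -0.   ]
```

```bash
python3 -m creep '[{"wx":0,"wy":0,"wz":0,"tx":-0.008,"ty":0.018,"tz":0.05,"jaw":1},{"wx":0,"wy":0,"wz":0,"tx":-0.008,"ty":0.018,"tz":0.2,"jaw":1},{"wx":0,"wy":0,"wz":0,"tx":-0.008,"ty":0.018,"tz":0.35,"jaw":1},{"wx":0,"wy":0,"wz":0,"tx":-0.008,"ty":0.018,"tz":0.45,"jaw":1},{"wx":0,"wy":0,"wz":0,"tx":-0.008,"ty":0.018,"tz":0.52,"jaw":1},{"wx":0,"wy":0,"wz":0,"tx":-0.008,"ty":0.018,"tz":0.52,"jaw":1}]'
python3 -c "
from h import *
go([.5585,.0268,.188])"
```

```text
t: 7.38
eef_pos: [0.5591, 0.0256, 0.2009]
ee_rot: [-3.14, 0.0, 1.273]
force: [-0.3, -0.1, -4.6]
opening: 0.027
t 7.375 pos [0.5591 0.0256 0.2009] rpy [-3.14   0.     1.273] q6 0.189 F [-0.3 -0.1 -4.6] M [-0.13  0.11 -0.01] op 0.027
shift [ 0.006 -0.006  0.086] turn [-0.002  0.    -0.   ]
```

```bash
python3 -m creep '[{"wx":0,"wy":0,"wz":0,"tx":0,"ty":0,"tz":0.03,"jaw":1},{"wx":0,"wy":0,"wz":0,"tx":0,"ty":0,"tz":0.06,"jaw":1},{"wx":0,"wy":0,"wz":0,"tx":0,"ty":0,"tz":0.08,"jaw":1},{"wx":0,"wy":0,"wz":0,"tx":0,"ty":0,"tz":0.08,"jaw":1}]'
python3 -c "
from h import *
go([.5585,.0268,.183])"
```

```text
t: 7.88
eef_pos: [0.5595, 0.0254, 0.1894]
ee_rot: [-3.141, 0.0, 1.272]
force: [0.1, 1.2, -3.4]
opening: 0.0275
t 7.875 pos [0.5595 0.0254 0.1894] rpy [-3.141  0.     1.272] q6 0.189 F [ 0.1  1.2 -3.4] M [-0.1   0.05 -0.03] op 0.0275
shift [ 0.007 -0.009  0.043] turn [-0.001  0.    -0.   ]
```

```bash
python3 -m creep '[{"wx":0,"wy":0,"wz":0,"tx":0.006,"ty":-0.002,"tz":0.01,"jaw":1},{"wx":0,"wy":0,"wz":0.0,"tx":0.006,"ty":-0.002,"tz":0.02,"jaw":1},{"wx":0,"wy":0,"wz":0,"tx":0.006,"ty":-0.002,"tz":0.03,"jaw":1},{"wx":0,"wy":0,"wz":0,"tx":0.006,"ty":-0.002,"tz":0.03,"jaw":1}]'
python3 -c "
from h import *
go([.5585,.0268,.183])"
```

```text
t: 8.38
eef_pos: [0.5597, 0.026, 0.1851]
ee_rot: [3.141, 0.001, 1.272]
force: [1.0, -2.1, -4.0]
opening: 0.0268
t 8.375 pos [0.5597 0.026  0.1851] rpy [3.141e+00 1.000e-03 1.272e+00] q6 0.191 F [ 1.  -2.1 -4. ] M [-0.47  0.07 -0.02] op 0.0268
shift [ 0.003 -0.009  0.014] turn [0.    0.001 0.   ]
```

```bash
python3 -m creep '[{"wx":0,"wy":0,"wz":0.2,"tx":-0.003,"ty":0.001,"tz":0.005,"jaw":1},{"wx":0,"wy":0,"wz":0.4,"tx":-0.003,"ty":0.001,"tz":0.01,"jaw":1},{"wx":0,"wy":0,"wz":0.6,"tx":-0.003,"ty":0.001,"tz":0.015,"jaw":1},{"wx":0,"wy":0,"wz":0.8,"tx":-0.003,"ty":0.001,"tz":0.02,"jaw":1}]'
python3 -c "
from h import *
go([.5585,.0268,.183])"
```

```text
t: 8.88
eef_pos: [0.5594, 0.0261, 0.1826]
ee_rot: [-3.141, 0.0, 0.639]
force: [-1.5, 0.7, -0.2]
opening: 0.0275
t 8.875 pos [0.5594 0.0261 0.1826] rpy [-3.141  0.     0.639] q6 0.824 F [-1.5  0.7 -0.2] M [-0.13  0.47  0.1 ] op 0.0275
shift [-0.002 -0.007 -0.003] turn [-0.001  0.    -0.   ]
```

```bash
python3 -m creep '[{"wx":0,"wy":0,"wz":0.18,"tx":0,"ty":0,"tz":0.006,"jaw":1},{"wx":0,"wy":0,"wz":0.36,"tx":0,"ty":0,"tz":0.012,"jaw":1},{"wx":0,"wy":0,"wz":0.54,"tx":0,"ty":0,"tz":0.018,"jaw":1},{"wx":0,"wy":0,"wz":0.72,"tx":0,"ty":0,"tz":0.024,"jaw":1}]'
python3 -c "
from h import *
go([.5585,.0268,.183])"
```

```text
t: 9.38
eef_pos: [0.5593, 0.0264, 0.1798]
ee_rot: [-3.141, 0.001, 0.074]
force: [-3.0, 1.0, 2.6]
opening: 0.0276
t 9.375 pos [0.5593 0.0264 0.1798] rpy [-3.141e+00  1.000e-03  7.400e-02] q6 1.388 F [-3.   1.   2.6] M [0.08 0.89 0.12] op 0.0276
shift [-0.005 -0.003 -0.021] turn [-0.001  0.001 -0.   ]
```

```bash
python3 -m creep '[{"wx":0,"wy":0,"wz":0.18,"tx":-0.003,"ty":0,"tz":0.008,"jaw":1},{"wx":0,"wy":0,"wz":0.36,"tx":-0.006,"ty":-0.002,"tz":0.015,"jaw":1},{"wx":0,"wy":0,"wz":0.54,"tx":-0.006,"ty":-0.002,"tz":0.021,"jaw":1},{"wx":0,"wy":0,"wz":0.72,"tx":-0.006,"ty":-0.002,"tz":0.026,"jaw":1}]'
python3 -c "
from h import *
go([.5585,.0268,.183])"
```

```text
t: 9.88
eef_pos: [0.5593, 0.0268, 0.1772]
ee_rot: [-3.14, -0.001, -0.491]
force: [-3.1, 1.0, 5.9]
opening: 0.0273
t 9.875 pos [0.5593 0.0268 0.1772] rpy [-3.14e+00 -1.00e-03 -4.91e-01] q6 1.954 F [-3.1  1.   5.9] M [0.2  0.98 0.19] op 0.0273
shift [-0.005  0.002 -0.039] turn [-0.002 -0.001  0.   ]
```

```bash
python3 -m creep '[{"wx":0,"wy":0,"wz":0.18,"tx":-0.003,"ty":0,"tz":0.006,"jaw":1},{"wx":0,"wy":0,"wz":0.36,"tx":-0.006,"ty":-0.003,"tz":0.012,"jaw":1},{"wx":0,"wy":0,"wz":0.54,"tx":-0.006,"ty":-0.003,"tz":0.017,"jaw":1},{"wx":0,"wy":0,"wz":0.72,"tx":-0.006,"ty":-0.003,"tz":0.022,"jaw":1}]'
python3 - <<'E'
from h import *
go([.5585,.0268,.183])
s=cam('scene')
cv2.imwrite('pics/c7.png',cv2.resize(s['color'][165:265,240:340],(600,600),interpolation=cv2.INTER_CUBIC)[:,:,::-1])
E
```

```text
t: 10.38
eef_pos: [0.5596, 0.0272, 0.1752]
ee_rot: [-3.138, -0.002, -1.056]
force: [-3.7, 0.4, 10.2]
opening: 0.0274
t 10.375 pos [0.5596 0.0272 0.1752] rpy [-3.138e+00 -2.000e-03 -1.056e+00] q6 2.52 F [-3.7  0.4 10.2] M [0.01 1.14 0.3 ] op 0.0274
shift [-0.001  0.007 -0.052] turn [-0.004 -0.003  0.   ]
```

View pics/c7.png

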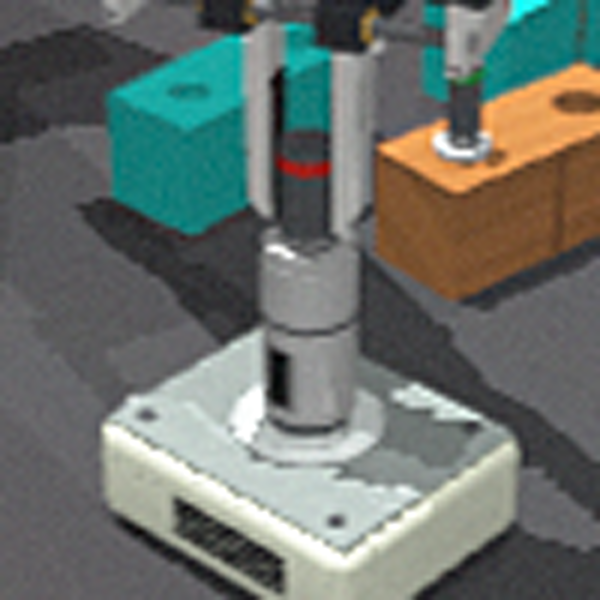

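```bash
python3 -m creep '[{"wx":0,"wy":0,"wz":-0.18,"tx":0,"ty":0,"tz":0.002,"jaw":1},{"wx":0,"wy":0,"wz":-0.36,"tx":0,"ty":0,"tz":0.005,"jaw":1},{"wx":0,"wy":0,"wz":-0.54,"tx":0,"ty":0,"tz":0.008,"jaw":1},{"wx":0,"wy":0,"wz":-0.72,"tx":0,"ty":0,"tz":0.01,"jaw":1},{"wx":0,"wy":0,"wz":-0.9,"tx":0,"ty":0,"tz":0.01,"jaw":1}]'
python3 - <<'E'
from h import *
go([.5585,.0268,.183])
E
```

```text
t: 11.05
eef_pos: [0.5593, 0.0268, 0.1744]
ee_rot: [-3.141, -0.003, -0.342]
force: [-5.8, -0.6, 12.9]
opening: 0.0273
t 11.05 pos [0.5593 0.0268 0.1744] rpy [-3.141e+00 -3.000e-03 -3.420e-01] q6 1.806 F [-5.8 -0.6 12.9] M [-0.14  1.41 -0.38] op 0.0273
shift [-0.005  0.002 -0.057] turn [-0.001 -0.004  0.   ]
```

```bash
python3 -m creep '[{"wx":0,"wy":0,"wz":-0.18,"tx":-0.005,"ty":0.002,"tz":0.0,"jaw":1},{"wx":0,"wy":0,"wz":-0.36,"tx":-0.009,"ty":0.003,"tz":0.0,"jaw":1},{"wx":0,"wy":0,"wz":-0.54,"tx":-0.009,"ty":0.003,"tz":0.0,"jaw":1},{"wx":0,"wy":0,"wz":-0.72,"tx":-0.009,"ty":0.003,"tz":0.0,"jaw":1}]'
python3 - <<'E'
from h import *
go([.5585,.0268,.183])
E
```

```text
t: 11.55
eef_pos: [0.5592, 0.0265, 0.1747]
ee_rot: [3.139, -0.006, 0.224]
force: [-3.2, -1.7, 11.5]
opening: 0.027
t 11.55 pos [0.5592 0.0265 0.1747] rpy [ 3.139 -0.006  0.224] q6 1.24 F [-3.2 -1.7 11.5] M [-0.29  0.96 -0.28] op 0.027
shift [-0.004 -0.003 -0.055] turn [ 0.003 -0.008 -0.   ]
```

```bash
python3 -m creep '[{"wx":0,"wy":0,"wz":0,"tx":0,"ty":0,"tz":-0.01,"jaw":1},{"wx":0,"wy":0,"wz":0,"tx":0,"ty":0,"tz":-0.02,"jaw":1},{"wx":0,"wy":0,"wz":0,"tx":0,"ty":0,"tz":-0.02,"jaw":1}]'
python3 -m creep '[{"wx":0,"wy":0,"wz":0,"tx":0,"ty":0,"tz":0,"jaw":0.1},{"wx":0,"wy":0,"wz":0,"tx":0,"ty":0,"tz":0,"jaw":-0.2},{"wx":0,"wy":0,"wz":0,"tx":0,"ty":0,"tz":0,"jaw":-0.2},{"wx":0,"wy":0,"wz":0,"tx":0,"ty":0,"tz":-0.3,"jaw":-0.2},{"wx":0,"wy":0,"wz":0,"tx":0,"ty":0,"tz":-0.7,"jaw":-0.2},{"wx":0,"wy":0,"wz":0,"tx":0,"ty":0,"tz":-0.7,"jaw":-0.2}]'
python3 - <<'E'
from h import *
go([.453,-.29,.28],.337)
s=cam('scene');print(s['color'].shape)
cv2.imwrite('pics/c8.png',cv2.resize(s['color'][165:265,240:340],(600,600),interpolation=cv2.INTER_CUBIC)[:,:,::-1])
w=cloud(s);k=(np.hypot(w[...,0]-.56,w[...,1]-.0265)<.03)
for z0,z1 in((.15,.18),(.2,.235)):
  q=k&(w[...,2]>z0)&(w[...,2]<z1);print(q.sum(),w[q].max(0),np.median(w[q],0))
E
```

```text
t: 11.92
eef_pos: [0.5591, 0.0264, 0.1765]
ee_rot: [3.139, -0.006, 0.22]
force: [-1.0, -0.7, 5.4]
opening: 0.0273
t: 12.68
eef_pos: [0.5603, 0.0268, 0.2843]
ee_rot: [3.138, -0.012, 0.22]
force: [1.0, -0.1, 0.2]
opening: 0.0565
t 12.675 pos [0.5603 0.0268 0.2843] rpy [ 3.138 -0.012  0.22 ] q6 1.244 F [ 1.  -0.1  0.2] M [-0.04  0.15 -0.01] op 0.0565
shift [-1.16   1.905  0.022] turn [ 0.006 -0.015 -0.149]
(420, 560, 3)
173 [0.58582795 0.04739517 0.17989075] [0.57430361 0.01744337 0.16535015]
96 [0.57770648 0.04047137 0.21892197] [0.56865157 0.02215614 0.2146214 ]
```

View pics/c8.png

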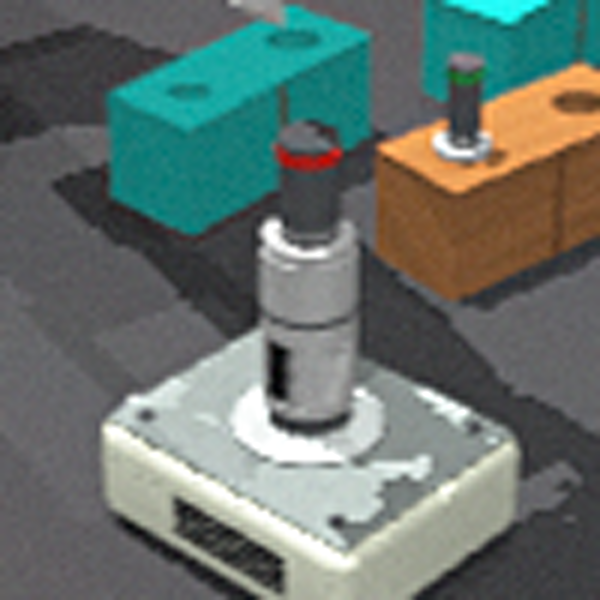

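The crop shows the gauge standing alone on the nose with no gap under the collar, and its handle top at z of about 0.217. Now I'll measure the drift key.

```bash
python3 - <<'E'
from h import *
for n in('top','scene'):
    c=cam(n);w=cloud(c);hsv=cv2.cvtColor(c['color'],cv2.COLOR_RGB2HSV)
    near=(w[...,0]>.4)&(w[...,0]<.65)&(w[...,1]>-.33)&(w[...,1]<-.19)
    yel=near&(hsv[...,0]>18)&(hsv[...,0]<35)&(hsv[...,1]>140)&(hsv[...,2]>60)&(w[...,2]>-.01)
    top=yel&(w[...,2]>.033)
    bl=near&~yel&(w[...,2]>.006)
    for nm,m in(('yel',yel),('headtop',top),('blade',bl)):
        vv,uu=np.where(m);P=w[m]
        if len(P)<4: print(n,nm,len(P));continue
        l=cv2.fitLine(P[:,:2].astype(np.float32),cv2.DIST_HUBER,0,.001,.001).ravel()
        print(n,nm,len(P),'px',uu.mean().round(1),vv.mean().round(1),'mean',P.mean(0).round(4),'min',P.min(0).round(4),'max',P.max(0).round(4),'ang',np.degrees(np.arctan2(l[1],l[0])).round(2),l.round(4))
    b=c['color']
    u,v=(395,228) if n=='top' else (195,285)
    cv2.imwrite(f'pics/d_{n}.png',cv2.resize(b[v-40:v+40,u-40:u+40],(560,560),interpolation=cv2.INTER_NEAREST)[:,:,::-1])
E
```

```text
top yel 109 px 407.5 253.6 mean [ 0.4438 -0.2899  0.0304] min [ 0.4282 -0.3138 -0.0049] max [ 0.4619 -0.2804  0.0445] ang 21.86 [ 0.9281  0.3723  0.4411 -0.289 ]
top headtop 74 px 408.9 253.3 mean [ 0.4438 -0.2915  0.038 ] min [ 0.4289 -0.3031  0.033 ] max [ 0.4607 -0.2813  0.0445] ang 17.49 [ 0.9538  0.3005  0.4438 -0.2915]
top blade 263 px 395.6 227.3 mean [ 0.5166 -0.2648  0.0199] min [ 0.4202 -0.3102  0.0061] max [ 0.6036 -0.2285  0.0404] ang 18.16 [ 0.9502  0.3118  0.5086 -0.2665]
scene yel 137 px 172.5 276.6 mean [ 0.466  -0.2963  0.0244] min [ 0.4113 -0.3256 -0.0021] max [ 0.6318 -0.2676  0.0429] ang -0.59 [ 0.9999 -0.0103  0.466  -0.2963]
scene headtop 53 px 169.8 268.4 mean [ 0.4498 -0.2934  0.0388] min [ 0.4338 -0.3024  0.034 ] max [ 0.467  -0.2818  0.0429] ang 12.86 [ 0.9749  0.2226  0.4513 -0.2943]
scene blade 355 px 193.5 284.8 mean [ 0.5237 -0.2664  0.0188] min [ 0.4391 -0.3037  0.0061] max [ 0.6103 -0.2316  0.0397] ang 20.14 [ 0.9388  0.3444  0.5139 -0.2713]
```

View pics/d_top.png

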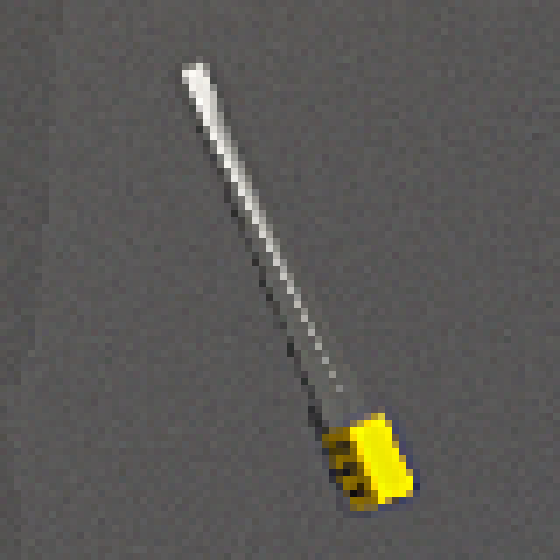

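View pics/d_scene.png

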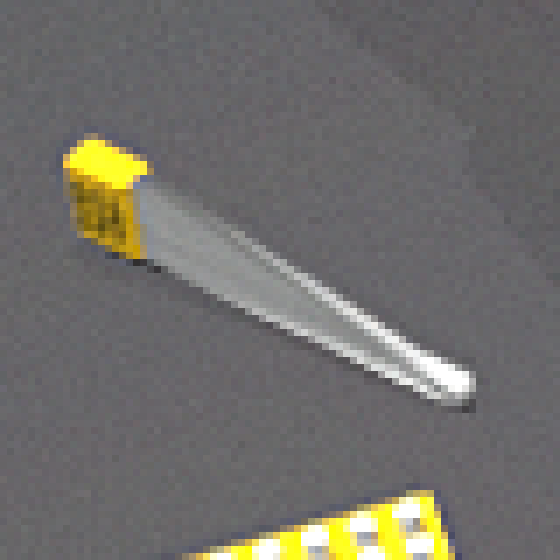

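```bash
python3 - <<'E'
from h import *
c=cam('top')
h=pt(c,409.1,253.2,.039);t=pt(c,382.6,197.5,.01)
s=cam('scene')
hs=pt(s,155+107/7-.5-1.1,245+162/7-.5,.039);ts=pt(s,155+458/7-.5-1.1,245+375/7-.5,.01)
for a,b in((h,t),(hs,ts)):
    d=b-a;print(a,b,np.hypot(*d[:2]),np.degrees(np.arctan2(d[1],d[0])))
E
```

```text
[ 0.44403533 -0.2919004   0.039     ] [ 0.60171307 -0.23588943  0.01      ] 0.16733050293908594 19.556274876037033
[ 0.44534926 -0.29436153  0.039     ] [ 0.59857355 -0.23607425  0.01      ] 0.16393623722143716 20.82706402679234
```

```bash
python3 -c "
from h import *
go([.4445,-.292,.28],.346)"
```

```text
t 12.925 pos [0.5554 0.0271 0.2755] rpy [-3.14   0.004  0.22 ] q6 1.244 F [ 0.  -0.  -0.1] M [-0.1   0.17  0.04] op 0.0562
shift [-1.186  1.915 -0.028] turn [-0.002  0.005 -0.16 ]
```

```bash
python3 -m creep '[{"wx":0,"wy":0,"wz":0,"tx":-0.1,"ty":0.17,"tz":0,"jaw":-0.2},{"wx":0,"wy":0,"wz":0,"tx":-0.3,"ty":0.49,"tz":0,"jaw":-0.2},{"wx":0,"wy":0,"wz":0,"tx":-0.5,"ty":0.81,"tz":0,"jaw":-0.2},{"wx":0,"wy":0,"wz":0,"tx":-0.6,"ty":0.97,"tz":0,"jaw":-0.2}]'
python3 -m creep '[{"wx":0,"wy":0,"wz":-0.08,"tx":-0.2,"ty":0.32,"tz":0,"jaw":-0.2},{"wx":0,"wy":0,"wz":-0.16,"tx":-0.4,"ty":0.64,"tz":0.1,"jaw":-0.2},{"wx":0,"wy":0,"wz":-0.16,"tx":-0.58,"ty":0.94,"tz":0.4,"jaw":-0.2},{"wx":0,"wy":0,"wz":-0.16,"tx":-0.58,"ty":0.94,"tz":0.8,"jaw":-0.2},{"wx":0,"wy":0,"wz":-0.16,"tx":-0.58,"ty":0.94,"tz":1,"jaw":-0.2},{"wx":0,"wy":0,"wz":-0.16,"tx":-0.58,"ty":0.94,"tz":1,"jaw":-0.2},{"wx":0,"wy":0,"wz":-0.16,"tx":-0.58,"ty":0.94,"tz":1,"jaw":-0.2}]'
python3 -c "
from h import *
go([.4445,-.292,.06],.346)"
```

```text
t: 13.42
eef_pos: [0.4987, -0.1364, 0.2758]
ee_rot: [-3.14, 0.003, 0.218]
force: [0.3, 0.4, 0.1]
opening: 0.0565
t: 14.3
eef_pos: [0.447, -0.2915, 0.1286]
ee_rot: [3.141, -0.0, 0.346]
force: [-0.1, 0.2, 0.4]
opening: 0.0562
t 14.3 pos [ 0.447  -0.2915  0.1286] rpy [ 3.141 -0.     0.346] q6 0.485 F [-0.1  0.2  0.4] M [-0.06  0.08  0.03] op 0.0562
shift [-0.017 -0.003  0.457] turn [ 0.001 -0.001 -0.   ]
```

Check the alignment before going lower.

```bash
python3 -m creep '[{"wx":0,"wy":0,"wz":0,"tx":-0.016,"ty":-0.003,"tz":0.2,"jaw":-0.2},{"wx":0,"wy":0,"wz":0,"tx":-0.016,"ty":-0.003,"tz":0.45,"jaw":-0.2},{"wx":0,"wy":0,"wz":0,"tx":-0.016,"ty":-0.003,"tz":0.45,"jaw":-0.2},{"wx":0,"wy":0,"wz":0,"tx":-0.016,"ty":-0.003,"tz":0.45,"jaw":-0.2}]'
python3 - <<'E'
from h import *
go([.4445,-.292,.004],.346)
s=cam('scene')
cv2.imwrite('pics/c9.png',cv2.resize(s['color'][225:305,130:230],(750,600),interpolation=cv2.INTER_CUBIC)[:,:,::-1])
E
```

```text
t: 14.8
eef_pos: [0.4457, -0.2928, 0.0628]
ee_rot: [3.138, -0.002, 0.346]
force: [0.8, -1.4, 0.7]
opening: 0.0561
t 14.8 pos [ 0.4457 -0.2928  0.0628] rpy [ 3.138e+00 -2.000e-03  3.460e-01] q6 0.481 F [ 0.8 -1.4  0.7] M [0.02 0.1  0.04] op 0.0561
shift [-0.007 -0.009  0.392] turn [ 0.005 -0.002  0.   ]
```

View pics/c9.png

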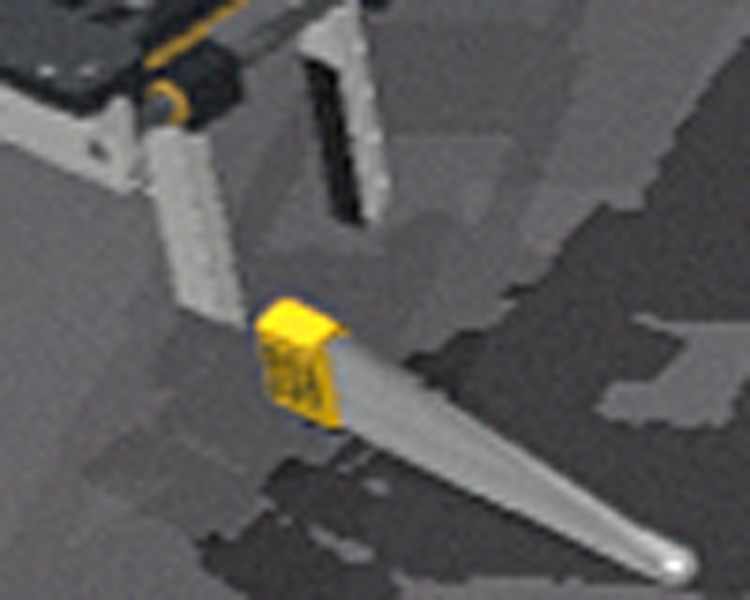

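The fingers' midpoint at crop (290,260) projects down onto the head at (295,320). Descending to grip.

```bash
python3 -m creep '[{"wx":0,"wy":0,"wz":0,"tx":-0.005,"ty":-0.006,"tz":0.15,"jaw":-0.2},{"wx":0,"wy":0,"wz":0,"tx":-0.005,"ty":-0.006,"tz":0.28,"jaw":-0.2},{"wx":0,"wy":0,"wz":0,"tx":-0.005,"ty":-0.006,"tz":0.35,"jaw":-0.2},{"wx":0,"wy":0,"wz":0,"tx":-0.005,"ty":-0.006,"tz":0.37,"jaw":-0.2},{"wx":0,"wy":0,"wz":0,"tx":-0.005,"ty":-0.006,"tz":0.38,"jaw":-0.2}]'
python3 -c "
from h import *
go([.4445,-.292,.004],.346)"
```

```text
t: 15.48
eef_pos: [0.4438, -0.2917, 0.0042]
ee_rot: [3.14, -0.001, 0.346]
force: [1.0, 0.2, 0.1]
opening: 0.0568
t 15.475 pos [ 0.4438 -0.2917  0.0042] rpy [ 3.14e+00 -1.00e-03  3.46e-01] q6 0.481 F [1.  0.2 0.1] M [-0.05  0.11  0.03] op 0.0568
shift [0.004 0.004 0.002] turn [ 0.002 -0.001 -0.   ]
```

```bash
python3 -m creep '[{"wx":0,"wy":0,"wz":0,"tx":0,"ty":0,"tz":0,"jaw":1},{"wx":0,"wy":0,"wz":0,"tx":0,"ty":0,"tz":0,"jaw":1},{"wx":0,"wy":0,"wz":0,"tx":0,"ty":0,"tz":0,"jaw":1},{"wx":0,"wy":0,"wz":0,"tx":0,"ty":0,"tz":0,"jaw":1},{"wx":0,"wy":0,"wz":0,"tx":0,"ty":0,"tz":0,"jaw":1}]' 20
python3 -m creep '[{"wx":0,"wy":0,"wz":0,"tx":0,"ty":0,"tz":0,"jaw":1},{"wx":0,"wy":0,"wz":0,"tx":0,"ty":0,"tz":0,"jaw":1}]' 60
python3 -c "
from h import *
go([.4445,-.292,.15],.346)"
```

```text
t: 16.1
eef_pos: [0.4432, -0.2912, 0.0035]
ee_rot: [3.141, -0.0, 0.346]
force: [0.0, -0.3, -0.2]
opening: 0.016
t: 16.35
eef_pos: [0.4432, -0.2912, 0.0035]
ee_rot: [3.141, -0.0, 0.346]
force: [-0.5, -0.4, 1.4]
opening: 0.016
t 16.35 pos [ 0.4432 -0.2912  0.0035] rpy [ 3.141 -0.     0.346] q6 0.481 F [-0.5 -0.4  1.4] M [-0.1   0.16 -0.  ] op 0.016
shift [ 0.007  0.008 -0.977] turn [ 0.    -0.    -0.001]
```

```bash
python3 -m creep '[{"wx":0,"wy":0,"wz":0,"tx":0,"ty":0,"tz":-0.15,"jaw":1},{"wx":0,"wy":0,"wz":0,"tx":0,"ty":0,"tz":-0.4,"jaw":1},{"wx":0,"wy":0,"wz":-0.2,"tx":0,"ty":0,"tz":-0.65,"jaw":1},{"wx":0,"wy":0,"wz":-0.42,"tx":0,"ty":0,"tz":-0.75,"jaw":1},{"wx":0,"wy":0,"wz":-0.64,"tx":0,"ty":0,"tz":-0.75,"jaw":1},{"wx":0,"wy":0,"wz":-0.86,"tx":0,"ty":0,"tz":-0.75,"jaw":1},{"wx":0,"wy":0,"wz":-0.86,"tx":0,"ty":0,"tz":-0.75,"jaw":1}]'
python3 -c "
from h import *
go([.5905,-.183,.115],1.719)"
```

```text
t: 17.23
eef_pos: [0.4425, -0.2905, 0.1153]
ee_rot: [-3.14, -0.0, 1.019]
force: [0.7, -0.0, -1.5]
opening: 0.016
t 17.225 pos [ 0.4425 -0.2905  0.1153] rpy [-3.14  -0.     1.019] q6 -0.193 F [ 0.7 -0.  -1.5] M [-0.13  0.14 -0.04] op 0.016
shift [1.128e+00 4.640e-01 1.000e-03] turn [-0.002 -0.001 -0.891]
```

```bash
python3 -m creep '[{"wx":0,"wy":0,"wz":-0.22,"tx":0,"ty":0,"tz":0,"jaw":1},{"wx":0,"wy":0,"wz":-0.44,"tx":0.1,"ty":0.04,"tz":0,"jaw":1},{"wx":0,"wy":0,"wz":-0.66,"tx":0.3,"ty":0.12,"tz":0,"jaw":1},{"wx":0,"wy":0,"wz":-0.89,"tx":0.5,"ty":0.2,"tz":0,"jaw":1},{"wx":0,"wy":0,"wz":-0.89,"tx":0.7,"ty":0.29,"tz":0,"jaw":1},{"wx":0,"wy":0,"wz":-0.89,"tx":0.7,"ty":0.29,"tz":0,"jaw":1}]'
python3 -c "
from h import *
go([.5915,-.190,.0915],1.719)"
```

```text
t: 17.98
eef_pos: [0.5362, -0.2229, 0.1155]
ee_rot: [3.142, -0.0, 1.72]
force: [-0.2, -0.2, -1.8]
opening: 0.0158
t 17.975 pos [ 0.5362 -0.2229  0.1155] rpy [ 3.142 -0.     1.72 ] q6 -0.693 F [-0.2 -0.2 -1.8] M [-0.18  0.04 -0.01] op 0.0158
shift [0.162 0.397 0.16 ] turn [ 0.    -0.     0.002]
```

```bash
python3 -m creep '[{"wx":0,"wy":0,"wz":0,"tx":0.05,"ty":0.13,"tz":0.05,"jaw":1},{"wx":0,"wy":0,"wz":0,"tx":0.11,"ty":0.27,"tz":0.11,"jaw":1},{"wx":0,"wy":0,"wz":0,"tx":0.162,"ty":0.397,"tz":0.16,"jaw":1},{"wx":0,"wy":0,"wz":0,"tx":0.162,"ty":0.397,"tz":0.16,"jaw":1},{"wx":0,"wy":0,"wz":0,"tx":0.162,"ty":0.397,"tz":0.16,"jaw":1},{"wx":0,"wy":0,"wz":0,"tx":0.162,"ty":0.397,"tz":0.16,"jaw":1}]'
python3 - <<'E'
from h import *
go([.5915,-.190,.0915],1.719)
s=cam('scene');t=cam('top')
f=lambda c,u,v,r:cv2.resize(c['color'][v-r:v+r,u-r:u+r],(390,390),interpolation=cv2.INTER_CUBIC)
cv2.imwrite('pics/c10.png',np.hstack([f(s,270,240,60),f(t,325,210,60)])[:,:,::-1])
E
```

```text
t: 18.73
eef_pos: [0.59, -0.1919, 0.0922]
ee_rot: [3.141, 0.0, 1.719]
force: [0.7, 0.3, -2.2]
opening: 0.0155
t 18.725 pos [ 0.59   -0.1919  0.0922] rpy [3.141 0.    1.719] q6 -0.602 F [ 0.7  0.3 -2.2] M [-0.17 -0.01 -0.03] op 0.0155
shift [0.011 0.012 0.005] turn [0. 0. 0.]
```

View pics/c10.png

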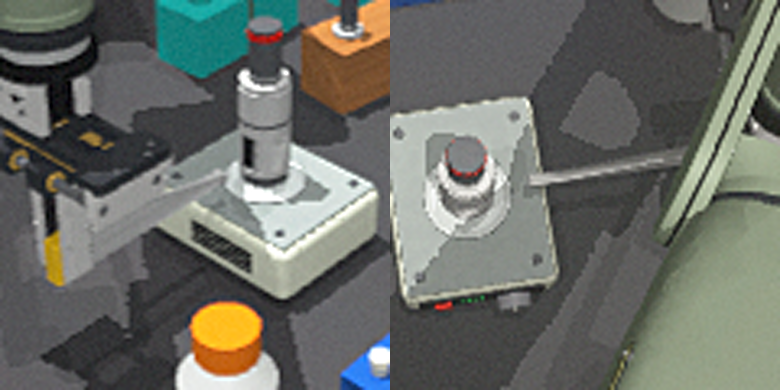

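```bash
python3 - <<'E'
from h import *
s=cam('scene');t=cam('top');o=env.get_obs();e=o['eef_pos'];y=o['ee_rot'][2]
print(e,y,'F',o['force'],'expected tip',e[:2]+.17*np.array([np.cos(y),np.sin(y)]))
w=cloud(t);X,Y,Z=w[...,0],w[...,1],w[...,2]
m=(Z>.085)&(Z<.135)&(Y<0.0)&(Y>-.15)&(np.abs(X-.58)<.05)
P=w[m];print(len(P),P[:,1].max())
l=cv2.fitLine(P[:,:2].astype(np.float32),cv2.DIST_HUBER,0,.001,.001).ravel();print(l,np.degrees(np.arctan2(l[1],l[0])))
for yy in np.arange(-.13,0.0,.02):
    q=P[abs(P[:,1]-yy)<.006]
    if len(q): print(yy.round(3),q.mean(0).round(4),q[:,0].min().round(4),q[:,0].max().round(4))
# mixer edges
m=(Z>.058)&(Z<.067)&(np.hypot(X-.558,Y-.027)<.12)
u8=(m*255).astype(np.uint8)
P=np.c_[X[m],Y[m]]
for lab,R in (('rect',cv2.minAreaRect(P.astype(np.float32))),): print(R)
# spindle/gauge axis in top
for z0,z1 in((.162,.171),(.21,.225)):
    q=(Z>z0)&(Z<z1)&(np.hypot(X-.558,Y-.027)<.03);A=w[q];print(z0,len(A),(A.min(0)+A.max(0))/2)
c=s['color'][200:250,255:310];cv2.imwrite('pics/c11.png',cv2.resize(c,None,fx=11,fy=11,interpolation=cv2.INTER_CUBIC)[:,:,::-1])
E
```

```text
[ 0.59014197 -0.19176229  0.09227585] 1.7194198823509255 F [ 0.69715741 -0.24366858 -1.299699  ] expected tip [ 0.56496888 -0.0236364 ]
215 -0.021230613914364822
[ 0.13857362 -0.99035215  0.5721083  -0.08616658] -82.034676
-0.13 [ 0.578  -0.1295  0.1113] 0.5746 0.5831
-0.11 [ 0.5753 -0.1096  0.1079] 0.5719 0.5812
-0.09 [ 0.5724 -0.0898  0.1047] 0.5691 0.5773
-0.07 [ 0.5696 -0.0699  0.1011] 0.5659 0.575
-0.05 [ 0.5671 -0.0496  0.0988] 0.5636 0.5714
-0.03 [ 0.5642 -0.0301  0.0975] 0.5603 0.5685
((0.5576274394989014, 0.027006447315216064), (0.1547870635986328, 0.12428018450737), 8.741582870483398)
0.162 96 [0.55317688 0.02596498 0.1665688 ]
0.21 123 [0.55770564 0.02696239 0.21501753]
```

View pics/c11.png

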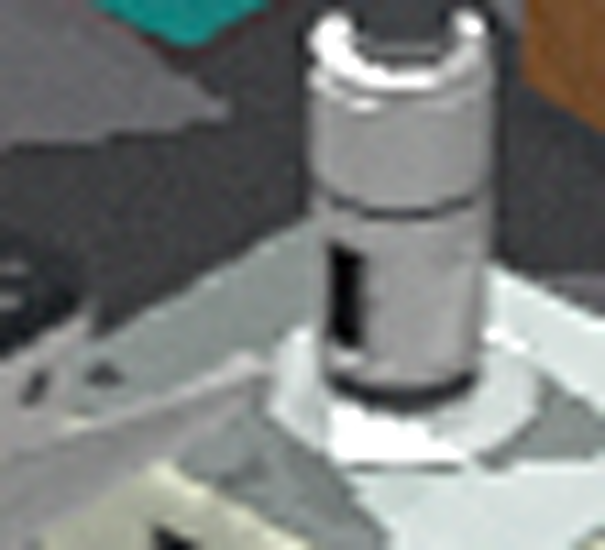

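```bash
python3 -m creep '[{"wx":0,"wy":0,"wz":-0.007,"tx":0,"ty":0.012,"tz":0.013,"jaw":1},{"wx":0,"wy":0,"wz":-0.007,"tx":0,"ty":0.012,"tz":0.013,"jaw":1},{"wx":0,"wy":0,"wz":-0.007,"tx":0.05,"ty":0.012,"tz":0.013,"jaw":1},{"wx":0,"wy":0,"wz":-0.007,"tx":0.1,"ty":0.012,"tz":0.013,"jaw":1},{"wx":0,"wy":0,"wz":-0.007,"tx":0.15,"ty":0.012,"tz":0.013,"jaw":1},{"wx":0,"wy":0,"wz":-0.007,"tx":0.2,"ty":0.012,"tz":0.013,"jaw":1},{"wx":0,"wy":0,"wz":-0.007,"tx":0.2,"ty":0.012,"tz":0.013,"jaw":1}]'
python3 - <<'E'
from h import *
o=env.get_obs();e=o['eef_pos'];y=o['ee_rot'][2]
go(e,y)
s=cam('scene');t=cam('top')
f=lambda c,u,v,r:cv2.resize(c['color'][v-r:v+r,u-r:u+r],(390,390),interpolation=cv2.INTER_CUBIC)
cv2.imwrite('pics/c12.png',np.hstack([f(s,280,225,30),f(t,305,205,40)])[:,:,::-1])
E
```

```text
t: 19.8
eef_pos: [0.5875, -0.1606, 0.0899]
ee_rot: [-3.141, -0.0, 1.727]
force: [-1.1, -0.1, -2.5]
opening: 0.0158
t 19.8 pos [ 0.5875 -0.1606  0.0899] rpy [-3.141 -0.     1.727] q6 -0.565 F [-1.1 -0.1 -2.5] M [-0.16  0.   -0.  ] op 0.0158
shift [0. 0. 0.] turn [-0. -0.  0.]
```

View pics/c12.png

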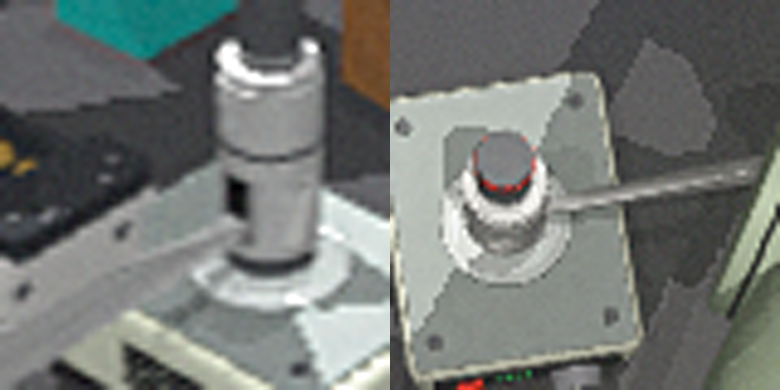

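The tip is at the slot mouth and lined up in both views. I'll continue inward.

```bash
python3 -m creep '[{"wx":0,"wy":0,"wz":0.004,"tx":0.05,"ty":0,"tz":0,"jaw":1},{"wx":0,"wy":0,"wz":0.004,"tx":0.1,"ty":0,"tz":0,"jaw":1},{"wx":0,"wy":0,"wz":0.004,"tx":0.16,"ty":0,"tz":0,"jaw":1},{"wx":0,"wy":0,"wz":0.004,"tx":0.16,"ty":0,"tz":0,"jaw":1}]'
python3 -c "
from h import *
o=env.get_obs();go(o['eef_pos'],1.72)"
```

```text
t: 20.4
eef_pos: [0.5836, -0.1367, 0.0898]
ee_rot: [-3.141, -0.0, 1.724]
force: [-1.0, 0.6, -1.3]
opening: 0.0154
t 20.4 pos [ 0.5836 -0.1367  0.0898] rpy [-3.141 -0.     1.724] q6 -0.527 F [-1.   0.6 -1.3] M [-0.19 -0.02 -0.04] op 0.0154
shift [0. 0. 0.] turn [-0.    -0.     0.004]
```

```bash
python3 -m creep '[{"wx":0,"wy":0,"wz":0,"tx":0.05,"ty":0,"tz":0,"jaw":1},{"wx":0,"wy":0,"wz":0,"tx":0.1,"ty":0,"tz":0,"jaw":1},{"wx":0,"wy":0,"wz":0,"tx":0.15,"ty":0,"tz":0,"jaw":1},{"wx":0,"wy":0,"wz":0,"tx":0.2,"ty":0,"tz":0.003,"jaw":1},{"wx":0,"wy":0,"wz":0,"tx":0.2,"ty":0,"tz":0.007,"jaw":1},{"wx":0,"wy":0,"wz":0,"tx":0.2,"ty":0,"tz":0.007,"jaw":1}]'
python3 -c "
from h import *
o=env.get_obs();go(o['eef_pos'],1.72)
e=o['eef_pos'];v=np.array([.5592,.0266])-e[:2];print(v@[-.1495,.9888],v@[.9888,.1495])"
```

```text
t: 21.15
eef_pos: [0.5794, -0.1081, 0.0888]
ee_rot: [-3.142, 0.0, 1.723]
force: [-0.1, 1.0, -1.8]
opening: 0.0157
t 21.15 pos [ 0.5794 -0.1081  0.0888] rpy [-3.142  0.     1.723] q6 -0.483 F [-0.1  1.  -1.8] M [-0.12  0.02 -0.04] op 0.0157
shift [0. 0. 0.] turn [-0.     0.     0.003]
0.13619746648704747 0.00018787854649060173
```

```bash
python3 -m creep '[{"wx":0,"wy":0,"wz":0,"tx":0.02,"ty":0,"tz":0.003,"jaw":1},{"wx":0,"wy":0,"wz":0,"tx":0.05,"ty":0,"tz":0.004,"jaw":1},{"wx":0,"wy":0,"wz":0,"tx":0.08,"ty":0,"tz":0.004,"jaw":1},{"wx":0,"wy":0,"wz":0,"tx":0.11,"ty":0,"tz":0.004,"jaw":1},{"wx":0,"wy":0,"wz":0,"tx":0.13,"ty":0,"tz":0.004,"jaw":1},{"wx":0,"wy":0,"wz":0,"tx":0.13,"ty":0,"tz":0.004,"jaw":1}]'
python3 -c "
from h import *
o=env.get_obs();go(o['eef_pos'],1.72)
e=o['eef_pos'];v=np.array([.5592,.0266])-e[:2];print(v@[-.1495,.9888],v@[.9888,.1495])"
```

```text
t: 21.9
eef_pos: [0.5767, -0.0892, 0.0886]
ee_rot: [3.141, 0.001, 1.723]
force: [0.6, -2.8, -0.5]
opening: 0.0156
t 21.9 pos [ 0.5767 -0.0892  0.0886] rpy [3.141e+00 1.000e-03 1.723e+00] q6 -0.453 F [ 0.6 -2.8 -0.5] M [-0.58 -0.01  0.02] op 0.0156
shift [0. 0. 0.] turn [0.001 0.002 0.004]
0.11715889319060671 3.076474268361856e-05
```

```bash
python3 -m creep '[{"wx":0,"wy":0,"wz":0,"tx":0.015,"ty":0,"tz":0,"jaw":1},{"wx":0,"wy":0,"wz":0,"tx":0.03,"ty":0,"tz":0,"jaw":1},{"wx":0,"wy":0,"wz":0,"tx":0.045,"ty":0,"tz":0,"jaw":1},{"wx":0,"wy":0,"wz":0,"tx":0.06,"ty":0,"tz":0,"jaw":1},{"wx":0,"wy":0,"wz":0,"tx":0.075,"ty":0,"tz":0,"jaw":1}]'
python3 -c "
from h import *
o=env.get_obs();go(o['eef_pos'],1.72)
e=o['eef_pos'];v=np.array([.5592,.0266])-e[:2];print(v@[-.1495,.9888],v@[.9888,.1495])"
```

```text
t: 22.52
eef_pos: [0.5768, -0.0842, 0.0899]
ee_rot: [3.139, 0.012, 1.723]
force: [1.8, -17.9, -1.9]
opening: 0.0162
t 22.525 pos [ 0.5768 -0.0842  0.0899] rpy [3.139 0.012 1.723] q6 -0.435 F [  1.8 -17.9  -1.9] M [-3.17 -0.17  0.09] op 0.0162
shift [0. 0. 0.] turn [0.004 0.016 0.004]
0.11217122296601406 -0.0008653407487730531
```

```bash
python3 -m creep '[{"wx":0,"wy":0,"wz":0,"tx":0.015,"ty":0,"tz":0.003,"jaw":1},{"wx":0,"wy":0,"wz":0,"tx":0.03,"ty":0,"tz":0.006,"jaw":1},{"wx":0,"wy":0,"wz":0,"tx":0.045,"ty":0,"tz":0.006,"jaw":1},{"wx":0,"wy":0,"wz":0,"tx":0.06,"ty":0,"tz":0.006,"jaw":1}]'
python3 - <<'E'
from h import *
o=env.get_obs();go(o['eef_pos'],1.72)
e=o['eef_pos'];v=np.array([.5592,.0266])-e[:2];print(v@[-.1495,.9888],v@[.9888,.1495])
s=cam('scene');t=cam('top')
f=lambda c,u,v,r:cv2.resize(c['color'][v-r:v+r,u-r:u+r],(390,390),interpolation=cv2.INTER_CUBIC)
cv2.imwrite('pics/c13.png',np.hstack([f(s,280,215,40),f(t,305,205,40)])[:,:,::-1])
E
```

```text
t: 23.02
eef_pos: [0.5761, -0.0755, 0.0895]
ee_rot: [3.137, 0.012, 1.722]
force: [3.2, -16.3, -0.3]
opening: 0.0157
t 23.025 pos [ 0.5761 -0.0755  0.0895] rpy [3.137 0.012 1.722] q6 -0.421 F [  3.2 -16.3  -0.3] M [-2.86 -0.28  0.05] op 0.0157
shift [0. 0. 0.] turn [0.006 0.016 0.003]
0.10353326434071722 -0.0014496408049953415
```

View pics/c13.png

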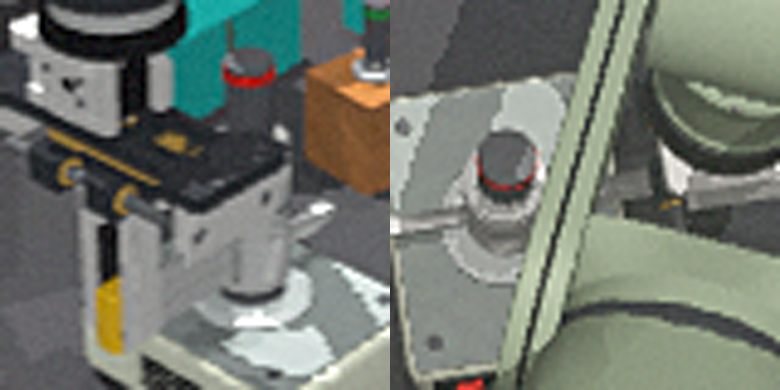

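```bash
python3 -m creep '[{"wx":0,"wy":0,"wz":0,"tx":0.02,"ty":0,"tz":0,"jaw":1},{"wx":0,"wy":0,"wz":0,"tx":0.04,"ty":0,"tz":0,"jaw":1},{"wx":0,"wy":0,"wz":0,"tx":0.06,"ty":0,"tz":0,"jaw":1},{"wx":0,"wy":0,"wz":0,"tx":0.08,"ty":0,"tz":0,"jaw":1}]'
python3 - <<'E'
from h import *
o=env.get_obs();go(o['eef_pos'],1.72)
e=o['eef_pos'];v=np.array([.5592,.0266])-e[:2];print(v@[-.1495,.9888],v@[.9888,.1495])
E
```

```text
t: 23.62
eef_pos: [0.5737, -0.0611, 0.0889]
ee_rot: [3.138, 0.008, 1.722]
force: [1.6, -10.8, -0.0]
opening: 0.0157
t 23.625 pos [ 0.5737 -0.0611  0.0889] rpy [3.138 0.008 1.722] q6 -0.401 F [  1.6 -10.8  -0. ] M [-1.92 -0.25 -0.04] op 0.0157
shift [0. 0. 0.] turn [0.005 0.01  0.002]
0.0889076209179263 -0.0012020144310822128
```

```bash
python3 -m creep '[{"wx":0,"wy":0,"wz":0,"tx":0.015,"ty":0,"tz":0,"jaw":1},{"wx":0,"wy":0,"wz":0,"tx":0.03,"ty":0,"tz":0,"jaw":1},{"wx":0,"wy":0,"wz":0,"tx":0.04,"ty":0,"tz":0,"jaw":1},{"wx":0,"wy":0,"wz":0,"tx":0.04,"ty":0,"tz":0,"jaw":1}]'
python3 - <<'E'
from h import *
o=env.get_obs();go(o['eef_pos'],1.72)
e=o['eef_pos'];v=np.array([.5592,.0266])-e[:2];print(v@[-.1495,.9888],v@[.9888,.1495])
s=cam('scene')
f=lambda c,u,v,r:cv2.resize(c['color'][v-r:v+r,u-r:u+r],(590,590),interpolation=cv2.INTER_CUBIC)
cv2.imwrite('pics/c14.png',f(s,285,215,40)[:,:,::-1])
E
```

```text
t: 24.12
eef_pos: [0.572, -0.0528, 0.0884]
ee_rot: [3.139, 0.003, 1.722]
force: [1.4, -4.8, 0.6]
opening: 0.0156
t 24.125 pos [ 0.572  -0.0528  0.0884] rpy [3.139e+00 3.000e-03 1.722e+00] q6 -0.391 F [ 1.4 -4.8  0.6] M [-1.06 -0.23 -0.02] op 0.0156
shift [0. 0. 0.] turn [0.003 0.004 0.002]
0.08044174421935363 -0.0007513949474211041
```

View pics/c14.png

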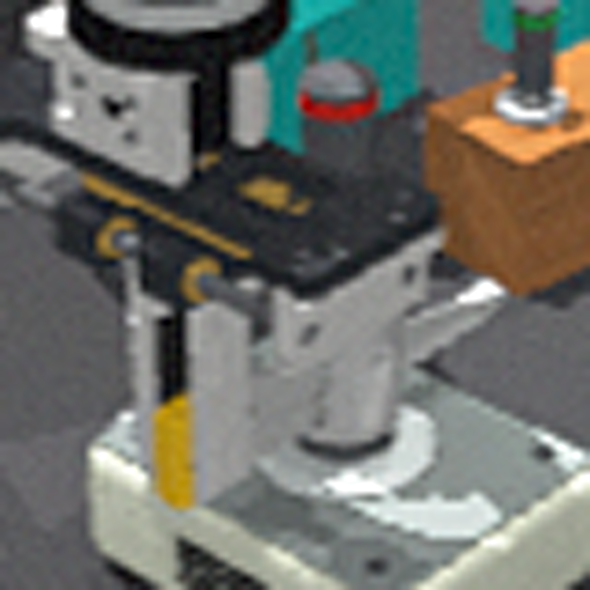

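The driving force has eased to about 5 N, so the gauge is loose. I'll push the key about 10 mm deeper so that it keeps steady once the gauge's weight is gone.

```bash
python3 -m creep '[{"wx":0,"wy":0,"wz":0,"tx":0.02,"ty":0.002,"tz":0,"jaw":1},{"wx":0,"wy":0,"wz":0,"tx":0.04,"ty":0.004,"tz":0,"jaw":1},{"wx":0,"wy":0,"wz":0,"tx":0.06,"ty":0.005,"tz":0,"jaw":1},{"wx":0,"wy":0,"wz":0,"tx":0.06,"ty":0.005,"tz":0,"jaw":1}]'
python3 - <<'E'
from h import *
o=env.get_obs();go(o['eef_pos'],1.72)
e=o['eef_pos'];v=np.array([.5592,.0266])-e[:2];print(v@[-.1495,.9888],v@[.9888,.1495])
E
```

```text
t: 24.68
eef_pos: [0.571, -0.0433, 0.0882]
ee_rot: [3.14, 0.002, 1.722]
force: [0.8, -5.1, 0.4]
opening: 0.0157
t 24.675 pos [ 0.571  -0.0433  0.0882] rpy [3.140e+00 2.000e-03 1.722e+00] q6 -0.376 F [ 0.8 -5.1  0.4] M [-0.91 -0.09 -0.  ] op 0.0157
shift [0. 0. 0.] turn [0.002 0.003 0.003]
0.0708261460547532 -0.0011820820339627815
```

```bash
python3 -m creep '[{"wx":0,"wy":0,"wz":0,"tx":0,"ty":0,"tz":0,"jaw":0.4},{"wx":0,"wy":0,"wz":0,"tx":0,"ty":0,"tz":0,"jaw":0},{"wx":0,"wy":0,"wz":0,"tx":0,"ty":0,"tz":0,"jaw":0},{"wx":0,"wy":0,"wz":0,"tx":-0.1,"ty":0,"tz":-0.05,"jaw":0},{"wx":0,"wy":0,"wz":0,"tx":-0.3,"ty":0,"tz":-0.2,"jaw":0},{"wx":0,"wy":0,"wz":0,"tx":-0.35,"ty":0,"tz":-0.5,"jaw":0},{"wx":0,"wy":0,"wz":0,"tx":-0.35,"ty":0,"tz":-0.9,"jaw":0}]'
python3 -m creep '[{"wx":0,"wy":0,"wz":0,"tx":0,"ty":0,"tz":-0.3,"jaw":0},{"wx":0,"wy":0,"wz":0,"tx":0,"ty":0,"tz":-0.4,"jaw":0},{"wx":0,"wy":0,"wz":0,"tx":0,"ty":0,"tz":-0.4,"jaw":0}]'
python3 - <<'E'
from h import *
go([.5592,.0266,.28],1.3)
s=cam('scene');t=cam('top')
f=lambda c,u,v,r:cv2.resize(c['color'][v-r:v+r,u-r:u+r],(390,390),interpolation=cv2.INTER_CUBIC)
cv2.imwrite('pics/c15.png',np.hstack([f(s,280,220,40),f(t,305,205,40)])[:,:,::-1])
w=cloud(s);k=(np.hypot(w[...,0]-.56,w[...,1]-.0265)<.03)&(w[...,2]>.2)&(w[...,2]<.25);print(w[k].max(0),np.median(w[k],0))
E
```

```text
t: 25.55
eef_pos: [0.5769, -0.0953, 0.2225]
ee_rot: [-3.139, -0.001, 1.721]
force: [0.4, 0.7, -0.3]
opening: 0.0469
t: 25.92
eef_pos: [0.5782, -0.0943, 0.2828]
ee_rot: [3.14, 0.001, 1.722]
force: [0.2, 1.1, -1.2]
opening: 0.0469
t 25.925 pos [ 0.5782 -0.0943  0.2828] rpy [3.140e+00 1.000e-03 1.722e+00] q6 -0.461 F [ 0.2  1.1 -1.2] M [-0.04  0.09 -0.02] op 0.0469
shift [ 0.816 -0.004  0.018] turn [0.002 0.001 0.537]
[0.57888103 0.03775688 0.22836967] [0.57098884 0.01921141 0.21758042]
```

View pics/c15.png

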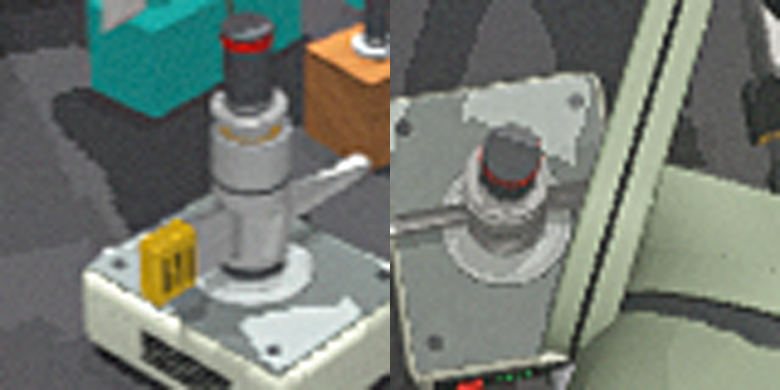

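The gauge stands lifted with the gap under its collar visible at crop (250,130). The key is in the slot with its yellow head at (168,260). Next I'll fetch the gauge.

```bash
python3 -m creep '[{"wx":0,"wy":0,"wz":0,"tx":0.2,"ty":0,"tz":0,"jaw":-0.1},{"wx":0,"wy":0,"wz":0,"tx":0.5,"ty":0,"tz":0,"jaw":-0.1},{"wx":0,"wy":0,"wz":0,"tx":0.75,"ty":-0.002,"tz":0,"jaw":-0.1},{"wx":0,"wy":0,"wz":0,"tx":0.815,"ty":-0.004,"tz":0,"jaw":-0.1},{"wx":0,"wy":0,"wz":0,"tx":0.815,"ty":-0.004,"tz":0,"jaw":-0.1},{"wx":0,"wy":0,"wz":0,"tx":0.815,"ty":-0.004,"tz":0,"jaw":-0.1}]'
python3 -c "
from h import *
go([.5592,.0266,.189])"
```

```text
t: 26.78
eef_pos: [0.5588, 0.0258, 0.2816]
ee_rot: [-3.14, 0.0, 1.721]
force: [-0.3, -0.6, 0.4]
opening: 0.0519
t 26.775 pos [0.5588 0.0258 0.2816] rpy [-3.14   0.     1.721] q6 -0.259 F [-0.3 -0.6  0.4] M [-0.04  0.07 -0.01] op 0.0519
shift [0.005 0.004 0.617] turn [-0.002  0.    -0.   ]
```

```bash
python3 -m creep '[{"wx":0,"wy":0,"wz":0,"tx":0.004,"ty":0.003,"tz":0.2,"jaw":-0.1},{"wx":0,"wy":0,"wz":0,"tx":0.004,"ty":0.003,"tz":0.45,"jaw":-0.1},{"wx":0,"wy":0,"wz":0,"tx":0.004,"ty":0.003,"tz":0.6,"jaw":-0.1},{"wx":0,"wy":0,"wz":0,"tx":0.004,"ty":0.003,"tz":0.61,"jaw":-0.1},{"wx":0,"wy":0,"wz":0,"tx":0.004,"ty":0.003,"tz":0.61,"jaw":-0.1}]' 15
python3 -m creep '[{"wx":0,"wy":0,"wz":0,"tx":0,"ty":0,"tz":0,"jaw":1},{"wx":0,"wy":0,"wz":0,"tx":0,"ty":0,"tz":0,"jaw":1},{"wx":0,"wy":0,"wz":0,"tx":0,"ty":0,"tz":0,"jaw":1},{"wx":0,"wy":0,"wz":0,"tx":0,"ty":0,"tz":0,"jaw":1}]' 15
python3 -m creep '[{"wx":0,"wy":0,"wz":0,"tx":0,"ty":0,"tz":0,"jaw":1},{"wx":0,"wy":0,"wz":0,"tx":0,"ty":0,"tz":0,"jaw":1}]' 40
python3 -c "
from h import *
go([.5592,.0266,.189])"
```

```text
t: 27.4
eef_pos: [0.56, 0.0268, 0.1918]
ee_rot: [3.14, 0.0, 1.721]
force: [-0.6, -0.7, 0.8]
opening: 0.0516
t: 27.9
eef_pos: [0.5597, 0.0276, 0.1914]
ee_rot: [3.14, 0.0, 1.723]
force: [1.0, 0.2, 1.3]
opening: 0.0274
t: 28.15
eef_pos: [0.5597, 0.0275, 0.1913]
ee_rot: [3.14, 0.0, 1.722]
force: [0.6, -0.3, 1.5]
opening: 0.0275
t 28.15 pos [0.5597 0.0275 0.1913] rpy [3.14  0.    1.722] q6 -0.257 F [ 0.6 -0.3  1.5] M [-0.09 -0.21 -0.01] op 0.0275
shift [-0.006 -0.004  0.015] turn [0.001 0.    0.   ]
```

```bash
python3 -m creep '[{"wx":0,"wy":0,"wz":0,"tx":0,"ty":0,"tz":-0.04,"jaw":1},{"wx":0,"wy":0,"wz":0,"tx":0,"ty":0,"tz":-0.1,"jaw":1},{"wx":0,"wy":0,"wz":0,"tx":0,"ty":0,"tz":-0.16,"jaw":1}]'
python3 -m creep '[{"wx":0,"wy":0,"wz":0,"tx":0,"ty":0,"tz":-0.15,"jaw":1},{"wx":0,"wy":0,"wz":0,"tx":0,"ty":0,"tz":-0.4,"jaw":1},{"wx":0,"wy":0,"wz":0,"tx":0,"ty":0,"tz":-0.5,"jaw":1},{"wx":0,"wy":0,"wz":0,"tx":0,"ty":0,"tz":-0.5,"jaw":1}]'
python3 - <<'E'
from h import *
go([.4206,.3397,.29])
s=cam('scene')
f=lambda c,u,v,r:cv2.resize(c['color'][v-r:v+r,u-r:u+r],(590,590),interpolation=cv2.INTER_CUBIC)
cv2.imwrite('pics/c16.png',f(s,285,205,50)[:,:,::-1])
E
```

```text
t: 28.52
eef_pos: [0.5581, 0.0277, 0.2147]
ee_rot: [-3.139, -0.001, 1.722]
force: [-0.3, -0.4, -4.1]
opening: 0.0273
t: 29.02
eef_pos: [0.5597, 0.0276, 0.2911]
ee_rot: [3.14, 0.0, 1.722]
force: [-0.8, 0.3, -4.6]
opening: 0.0275
t 29.025 pos [0.5597 0.0276 0.2911] rpy [3.14  0.    1.722] q6 -0.257 F [-0.8  0.3 -4.6] M [-0.03 -0.03  0.02] op 0.0275
shift [ 2.197 -0.602  0.005] turn [0.003 0.001 0.   ]
```

View pics/c16.png

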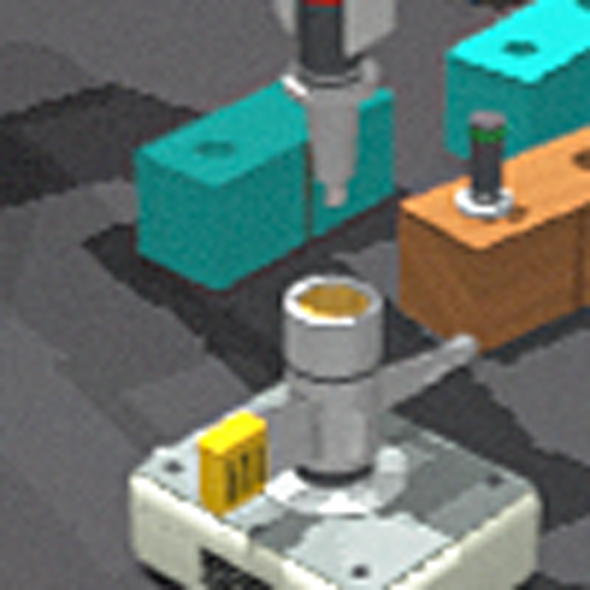

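```bash
python3 - <<'E'
from h import *
for n in('top','scene'):
    c=cam(n);hsv=cv2.cvtColor(c['color'],cv2.COLOR_RGB2HSV);w=cloud(c)
    u,v=proj(c,[.4195,.340,.07]).round().astype(int)
    print(n,u,v)
    cr=c['color'][v-20:v+20,u-20:u+20]
    cv2.imwrite(f'pics/hole_{n}.png',cv2.resize(cr,(400,400),interpolation=cv2.INTER_NEAREST)[:,:,::-1])
    Z=w[...,2]
    m=np.zeros(Z.shape,bool);m[v-14:v+15,u-14:u+15]=1
    hole=m&(Z<.064)&(np.hypot(w[...,0]-.42,w[...,1]-.34)<.03)
    vv,uu=np.where(hole)
    if len(vv): 
        print(len(vv),uu.min(),uu.max(),vv.min(),vv.max());print(pt(c,(uu.min()+uu.max())/2,(vv.min()+vv.max())/2,.07))
E
python3 -c "
import cv2,numpy as np
cv2.imwrite('pics/hole.png',np.hstack([cv2.imread('pics/hole_top.png'),cv2.imread('pics/hole_scene.png')]))"
```

```text
top 167 263
104 161 172 258 269
[0.41845426 0.34026332 0.07      ]
scene 335 182
16 333 340 181 183
[0.42475011 0.34126774 0.07      ]
```

View pics/hole.png

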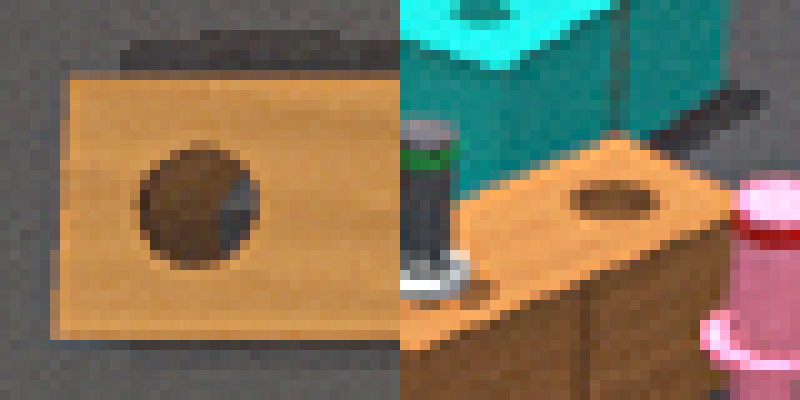

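The top view puts the hole at (0.4185, 0.3403). With the camera's bias corrected that is (0.420, 0.340), which agrees with the earlier grip point. Travelling there now.

```bash
python3 -m creep '[{"wx":0,"wy":0,"wz":0,"tx":0.2,"ty":-0.05,"tz":0,"jaw":1},{"wx":0,"wy":0,"wz":0,"tx":0.55,"ty":-0.15,"tz":0,"jaw":1},{"wx":0,"wy":0,"wz":0,"tx":0.9,"ty":-0.25,"tz":0,"jaw":1}]'
python3 -m creep '[{"wx":0,"wy":0,"wz":0,"tx":0.35,"ty":-0.1,"tz":0,"jaw":1},{"wx":0,"wy":0,"wz":0,"tx":0.7,"ty":-0.19,"tz":0,"jaw":1},{"wx":0,"wy":0,"wz":0,"tx":0.9,"ty":-0.25,"tz":0,"jaw":1}]'
python3 -m creep '[{"wx":0,"wy":0,"wz":0,"tx":0.25,"ty":-0.06,"tz":0,"jaw":1},{"wx":0,"wy":0,"wz":0,"tx":0.39,"ty":-0.1,"tz":0,"jaw":1},{"wx":0,"wy":0,"wz":0,"tx":0.39,"ty":-0.1,"tz":0,"jaw":1},{"wx":0,"wy":0,"wz":0,"tx":0.39,"ty":-0.1,"tz":0,"jaw":1},{"wx":0,"wy":0,"wz":0,"tx":0.39,"ty":-0.1,"tz":0,"jaw":1}]'
python3 -c "
from h import *
go([.4203,.3398,.17])"
```

```text
t: 29.55
eef_pos: [0.5002, 0.1562, 0.2878]
ee_rot: [-3.138, -0.0, 1.721]
force: [0.5, 0.9, -4.3]
opening: 0.0272
t: 29.92
eef_pos: [0.442, 0.2849, 0.288]
ee_rot: [-3.138, 0.0, 1.725]
force: [0.6, -0.1, -4.0]
opening: 0.0272
t: 30.55
eef_pos: [0.421, 0.3378, 0.2894]
ee_rot: [-3.141, 0.001, 1.721]
force: [0.4, 0.9, -2.8]
opening: 0.0272
t 30.55 pos [0.421  0.3378 0.2894] rpy [-3.141e+00  1.000e-03  1.721e+00] q6 0.366 F [ 0.4  0.9 -2.8] M [-0.07  0.02 -0.01] op 0.0272
shift [ 0.015 -0.002  0.796] turn [-0.001  0.001 -0.   ]
```

```bash
python3 -m creep '[{"wx":0,"wy":0,"wz":0,"tx":0.014,"ty":0,"tz":0.25,"jaw":1},{"wx":0,"wy":0,"wz":0,"tx":0.014,"ty":0,"tz":0.55,"jaw":1},{"wx":0,"wy":0,"wz":0,"tx":0.014,"ty":0,"tz":0.75,"jaw":1},{"wx":0,"wy":0,"wz":0,"tx":0.014,"ty":0,"tz":0.78,"jaw":1},{"wx":0,"wy":0,"wz":0,"tx":0.014,"ty":0,"tz":0.78,"jaw":1}]'
python3 - <<'E'
from h import *
go([.4203,.3398,.0925])
s=cam('scene')
f=lambda c,u,v,r:cv2.resize(c['color'][v-r:v+r,u-r:u+r],(590,590),interpolation=cv2.INTER_CUBIC)
cv2.imwrite('pics/c17.png',f(s,335,170,40)[:,:,::-1])
E
```

```text
t: 31.18
eef_pos: [0.4212, 0.3407, 0.1738]
ee_rot: [3.14, -0.0, 1.722]
force: [0.0, -0.0, -3.3]
opening: 0.0276
t 31.175 pos [0.4212 0.3407 0.1738] rpy [ 3.14  -0.     1.722] q6 0.37 F [ 0.  -0.  -3.3] M [-0.06 -0.02 -0.07] op 0.0276
shift [-0.005 -0.008  0.542] turn [ 0.002 -0.    -0.   ]
```

View pics/c17.png

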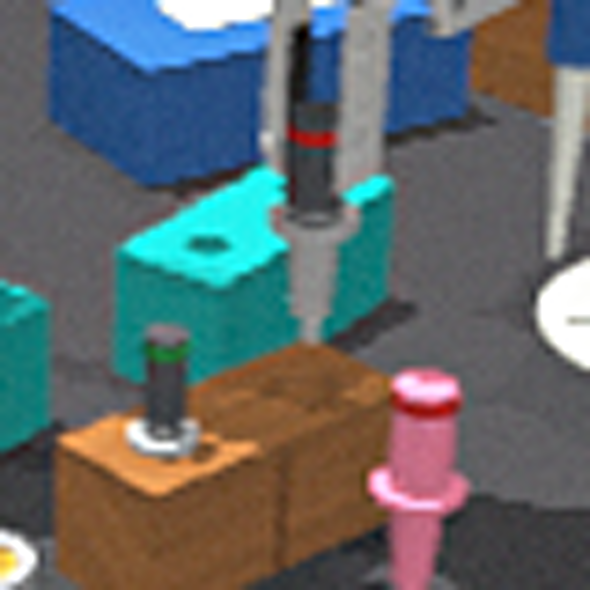

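```bash
python3 -m creep '[{"wx":0,"wy":0,"wz":0,"tx":-0.004,"ty":-0.006,"tz":0.12,"jaw":1},{"wx":0,"wy":0,"wz":0,"tx":-0.004,"ty":-0.006,"tz":0.24,"jaw":1},{"wx":0,"wy":0,"wz":0,"tx":-0.004,"ty":-0.006,"tz":0.36,"jaw":1},{"wx":0,"wy":0,"wz":0,"tx":-0.004,"ty":-0.006,"tz":0.46,"jaw":1},{"wx":0,"wy":0,"wz":0,"tx":-0.004,"ty":-0.006,"tz":0.52,"jaw":1},{"wx":0,"wy":0,"wz":0,"tx":-0.004,"ty":-0.006,"tz":0.52,"jaw":1}]'
python3 -c "
from h import *
go([.4203,.3398,.0905])"
```

```text
t: 31.98
eef_pos: [0.4192, 0.3399, 0.0941]
ee_rot: [-3.14, 0.001, 1.722]
force: [0.2, -0.5, -3.0]
opening: 0.0275
t 31.975 pos [0.4192 0.3399 0.0941] rpy [-3.140e+00  1.000e-03  1.722e+00] q6 0.369 F [ 0.2 -0.5 -3. ] M [-0.1   0.   -0.02] op 0.0275
shift [-0.002  0.007  0.024] turn [-0.002  0.001 -0.   ]
```

```bash
python3 -m creep '[{"wx":0,"wy":0,"wz":0,"tx":0,"ty":0.005,"tz":0.01,"jaw":1},{"wx":0,"wy":0,"wz":0,"tx":0,"ty":0.005,"tz":0.018,"jaw":1},{"wx":0,"wy":0,"wz":0,"tx":0,"ty":0.005,"tz":0.024,"jaw":1},{"wx":0,"wy":0,"wz":0,"tx":0,"ty":0.005,"tz":0.024,"jaw":1}]'
python3 -c "
from h import *
go([.4203,.3398,.0905])"
```

```text
t: 32.48
eef_pos: [0.4208, 0.3406, 0.0924]
ee_rot: [3.14, -0.001, 1.722]
force: [-1.8, 0.3, 2.6]
opening: 0.0274
t 32.475 pos [0.4208 0.3406 0.0924] rpy [ 3.140e+00 -1.000e-03  1.722e+00] q6 0.369 F [-1.8  0.3  2.6] M [-0.24  0.27 -0.08] op 0.0274
shift [-0.004 -0.004  0.013] turn [ 0.002 -0.001 -0.   ]
```

Contact is made, with the collar resting on the stand. Releasing and withdrawing.

```bash
python3 -m creep '[{"wx":0,"wy":0,"wz":0,"tx":0,"ty":0,"tz":0,"jaw":0.2},{"wx":0,"wy":0,"wz":0,"tx":0,"ty":0,"tz":0,"jaw":-0.1},{"wx":0,"wy":0,"wz":0,"tx":0,"ty":0,"tz":0,"jaw":-0.1},{"wx":0,"wy":0,"wz":0,"tx":0,"ty":0,"tz":-0.2,"jaw":-0.1},{"wx":0,"wy":0,"wz":0,"tx":0,"ty":0,"tz":-0.6,"jaw":-0.1},{"wx":0,"wy":0,"wz":0,"tx":0,"ty":0,"tz":-1,"jaw":-0.1},{"wx":0,"wy":0,"wz":0,"tx":0,"ty":0,"tz":-1,"jaw":-0.1},{"wx":0,"wy":0,"wz":0,"tx":0,"ty":0,"tz":-1,"jaw":-0.1}]'
python3 - <<'E'
from h import *
s=cam('scene');t=cam('top');save(s,'scene9.png')
w=cloud(s);k=(np.hypot(w[...,0]-.426,w[...,1]-.34)<.03)
q=k&(w[...,2]>.115)&(w[...,2]<.14);print('gtop',w[q].max(0),np.median(w[q],0))
f=lambda c,u,v,r:cv2.resize(c['color'][v-r:v+r,u-r:u+r],(390,390),interpolation=cv2.INTER_CUBIC)
cv2.imwrite('pics/c18.png',np.hstack([f(s,330,180,35),f(s,290,225,45)])[:,:,::-1])
E
```

```text
t: 33.48
eef_pos: [0.42, 0.34, 0.2408]
ee_rot: [-3.141, 0.0, 1.722]
force: [0.2, 0.0, -0.7]
opening: 0.0516
gtop [0.44057277 0.35361754 0.12914333] [0.42742075 0.33357393 0.12518976]
```

View pics/c18.png

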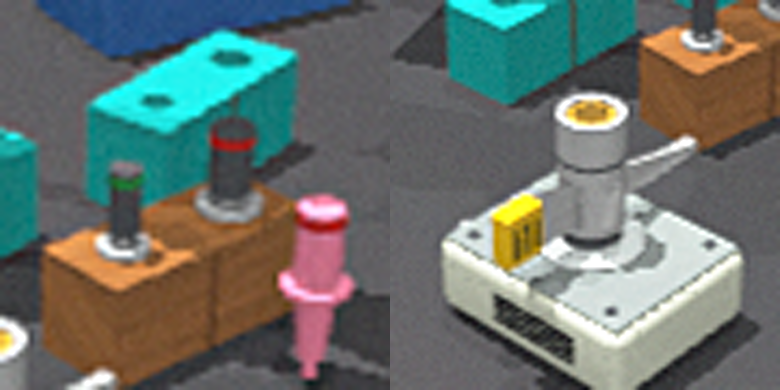

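View pics/scene9.png

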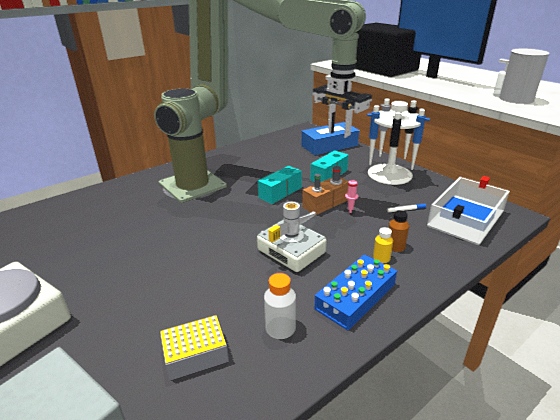

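The gauge hangs by its collar in its own hole, with its handle top at 0.125 m as at the start. The key is in the slot at (275,233), and nothing else has moved.

```bash
python3 -c "
from rig import env
print(env.hand_in(), env.get_obs()['t'])"
```

```text
the job is handed in; nothing more can be done
the job is handed in; nothing more can be done
```

The taper check is done and handed in at about 34 s of the 72 s allowed; `hand_in` reports no verdict.

- **Seating:** I twisted the red-ringed gauge home with at most about 17 N on the spindle, well under the 28 N switch point. I judged it seated from the stiffness, which rose to about the spring's own 3 N/mm. In the picture there was no gap under the collar and the gauge stood alone after release.
- **Driving the key:** The slope met the gauge at about 117 mm. The readings between moves showed up to about 18 N, easing to 5 N. I stopped with the head about 71 mm from the axis, 10 mm deeper than needed, so the key would not tip once the gauge's weight was gone. With the key released, the picture showed the gauge lifted, with a gap under its collar.
- **Putting back:** The gauge hangs by its collar in the wooden stand's own hole, handle top at z = 0.125 m as at the start. The key is still in the slot, the other bench items look unmoved, and the gripper is clear of everything.

**Disagreements:**
- The two cameras differed by up to about 7 mm in x. I resolved this with the measured tool position.
- Sideways forces of 3 to 6 N showed while I was twisting the gauge in.
- I estimated the spindle's sinking from force, because it could not be read directly.
- The key may sit very slightly tilted in the slot; I did not measure that.

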